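# Load the glass-plate carrier and clip in its retaining rod

## Robot

A 6-joint arm with a two-finger parallel gripper is mounted at the origin on a cart in front of the work surface, level with it; the furniture and walls round the work are solid. World frame = base frame: x ahead of the robot, y to its left, z up, the work surface at z = 0. Lengths are in m, angles in degrees, forces in N, time in s.
With the tool pointing down it reaches from about 0.375 to 0.9 m from the base axis. Payload 3.1 kg.
Tool frame: the origin (TCP) lies on the centre line of the jaws, within the pads' length; the fingertips stand 25 mm ahead of it and the grasp point (between the pads) lies 6 mm ahead of it; z points along the fingers, y is the line along which they close (so a half turn about z gives the same grasp; the last joint's range is limited). The gripper opens to 87 mm and grips with 3 to 60 N. Pads are 19 mm wide; open, the fingers measure 117 mm over their backs; the gripper's body (75 mm by 190 mm) begins 51 mm behind the grasp point.
Start: joints at [64.83, 30.224, 82.088, -0, 67.689, -10.227], TCP at [0.161, 0.604, 0.248] pointing down, gripper open.
Joint ranges: [-176.69, 176.69], [-43.24, 126.21], [12.49, 139.97], [-82, 262], [0, 151.66], [-163.58, 163.58]. Speed limits (degrees/s): [159.86, 159.86, 180, 180, 180, 180].

## Interface

Orientations are given as a 3x3 rotation matrix whose columns are the frame's x, y, z axes.
In Python, from rig import read_state, capture, camera_params, hand_in gives the robot as it stands.
- The arm moves only by the tool apply_moves, never from a script. Its argument "rows" is a list of rows, each an object of numbers: "x", "y", "z": the shift along the tool's x, y, z in mm; "rx", "ry", "rz": the turn, a rotation vector about the tool's x, y, z in units of 6 degrees (1.0 is 6 degrees); "claw": the closure in counts, from 0 (fully open) to 255 (shut). A call has 1 to 10 rows; each row is the pose to reach, as a shift and turn from the pose commanded when the call began, along the tool's axes at that moment; what a row does not reach only later rows make up. A row lasts 1/8 s, in which the tool goes at most 62.5 mm and 10.7 degrees, less where a joint would pass 70% of its speed; a pose out of reach is approached as far as the arm can. A call with a gripper value outside its range is refused whole. The fingers move at their own pace and stop on an object; the grip force is fixed at half the most. Time passes only in rows, so rows that repeat a pose let the fingers close. It gives the time, the measured TCP pose, the force, the opening and the grip force at its end, in the units of the state.
- read_state(): the state, without advancing time (a new reading comes with each control period).
- capture(name): name is "scene" or "side" or "wrist"; returns (picture, depth): 420x560x3 uint8, red, green, blue; 420x560 float32, m along the optical axis (not along the pixel's ray), 0 where there is no reading.
- camera_params(name): a dict with "fx", "fy", "cx", "cy" (pixels), "D" ([k1, k2, p1, p2, k3] as OpenCV has them; the pictures are not rectified), "xyz" and "orientation" of the camera in the world. Camera axes: x right, y up, looking along -z (the intrinsics and any distortion apply to the point x, -y, -z); pixel columns grow to the right and rows downward; lengths in m; the calibration is good to about 2 mm. A picture is of the moment at which its call begins: read the wrist's pose just before it. camera_params takes no time and is no camera call; for the wrist camera it gives the pose at the moment of the call.
- hand_in(): hands the job in; it is judged then, once.
The state is a dict: "time_s": time; "joint_positions": joint angles; "qvel": joint speeds; "tau": joint torques, N m; "position": TCP position; "tcp_rot": TCP orientation; "force": force on the tool from outside, world axes, zero at the start; "moment": the same for the moment, N m; "opening": opening from 0.0 (shut) to 1.0 (fully open); "grasp_force": force on a finger pad.
Only numpy, scipy, OpenCV 4.12 (cv2) and the standard library are available. Lean on these libraries where they do the work, as an engineer would, in place of code of your own. Each camera call takes 0.05 s, during which the arm holds its last target. There are 200 camera calls.

## Task

Move every glass photo plate from the wooden drying rack into the plate carrier, each standing upright and fully down in a foam slot of its own (any slot), and once all are in, press the red-gripped retaining rod down into the fork clips at both ends of the carrier until it is fully home and both sprung jaws have snapped shut over it. The plates are glass: do not drop or tip one over; and leave the paste jar, the loupe and the eraser where they are.

Things in the scene. Friction and masses are not known exactly. Their poses are not given: they have to be found in the camera images.
- plate_0: Glass photo plate, brown picture in a gilt mat, edges bound in black tape: 90 wide (its x) x 9 thick (its y) x 108 high (its z), 0.16 kg. Origin: middle of its bottom edge; z up. Either way round will do. Starts standing in a slot of the drying rack. 3 or 4 plates are present, an absent one reads None.
- plate_1: Glass photo plate, near-black picture in a gilt mat, edges bound in black tape: 90 wide (its x) x 9 thick (its y) x 108 high (its z), 0.16 kg. Origin: middle of its bottom edge; z up. Either way round will do. Starts standing in a slot of the drying rack. 3 or 4 plates are present, an absent one reads None.
- plate_2: Glass photo plate, light brown picture in a gilt mat, edges bound in black tape: 90 wide (its x) x 9 thick (its y) x 108 high (its z), 0.16 kg. Origin: middle of its bottom edge; z up. Either way round will do. Starts standing in a slot of the drying rack. 3 or 4 plates are present, an absent one reads None.
- plate_3: Glass photo plate, grey-green picture in a gilt mat, edges bound in black tape: 90 wide (its x) x 9 thick (its y) x 108 high (its z), 0.16 kg. Origin: middle of its bottom edge; z up. Either way round will do. Starts standing in a slot of the drying rack. 3 or 4 plates are present, an absent one reads None.
- rack: Wooden drying rack, fixed, 130 x 224 x 44. Origin: middle of its underside, z up. Four slots across it at y = -67.5, -22.5, 22.5, 67.5, each 11 wide (y), 92 long (x); floor at z = 10, block top z = 36, end cheeks z = 44. A plate in it has its top edge at z = 118; neighbouring plates leave 36 between their faces, so open the fingers only partly.
- carrier: Plate carrier, fixed: aluminium tray with dark grey foam, 122 (x) x 292 (y). Origin: middle of its underside, z up. Four slots across it (see slot points), foam top z = 45. Posts 12 thick at y = -140 and 140 (x = -12 to 8.5) carry the fork clips, highest point z = 143: open fingers only partly beside them. The middle, y = -35 to 35, is free for the hand that presses the rod in.
- slot_0 (a point): Middle of the floor of the carrier's slot at y = -84; axes as the carrier's. Slot 12 wide (y), 94 long (x), 35 deep, with a lead-in 4 wide and 5 deep at the top. A seated plate's origin lies here, its top edge 108 above. Faces of plates in neighbouring slots are 35 apart; an outer plate is 45 from the post.
- slot_1 (a point): Middle of the floor of the carrier's slot at y = -40; axes as the carrier's. Slot 12 wide (y), 94 long (x), 35 deep, with a lead-in 4 wide and 5 deep at the top. A seated plate's origin lies here, its top edge 108 above. Faces of plates in neighbouring slots are 35 apart; an outer plate is 45 from the post.
- slot_2 (a point): Middle of the floor of the carrier's slot at y = 40; axes as the carrier's. Slot 12 wide (y), 94 long (x), 35 deep, with a lead-in 4 wide and 5 deep at the top. A seated plate's origin lies here, its top edge 108 above. Faces of plates in neighbouring slots are 35 apart; an outer plate is 45 from the post.
- slot_3 (a point): Middle of the floor of the carrier's slot at y = 84; axes as the carrier's. Slot 12 wide (y), 94 long (x), 35 deep, with a lead-in 4 wide and 5 deep at the top. A seated plate's origin lies here, its top edge 108 above. Faces of plates in neighbouring slots are 35 apart; an outer plate is 45 from the post.
- clip_right (a point): Seat of the fork clip at y = -140 on the carrier: where the rod's axis lies when fully home (x = 0, z = 126 on the carrier). The fork is open at the top, 12 wide (x) for the 10 mm rod; its -x tine flares outward at the top (z = 135); at its +x side a sprung steel jaw reaches over the rod.
- jaw_right (a joint): Sprung hinged jaw of the clip at y = -140, rad: 0 = at rest, shut over the fork. Swings to the carrier's +x, to about 0.1, as the rod is pressed past its sloping beak (top of slope z = 141, lip z = 132) and springs back to 0 when the rod is home. Takes about 6 N at each clip; pulling the rod out takes about as much.
- clip_left (a point): Seat of the fork clip at y = 140 on the carrier: where the rod's axis lies when fully home (x = 0, z = 126 on the carrier). The fork is open at the top, 12 wide (x) for the 10 mm rod; its -x tine flares outward at the top (z = 135); at its +x side a sprung steel jaw reaches over the rod.
- jaw_left (a joint): Sprung hinged jaw of the clip at y = 140, rad: 0 = at rest, shut over the fork. Swings to the carrier's +x, to about 0.1, as the rod is pressed past its sloping beak (top of slope z = 141, lip z = 132) and springs back to 0 when the rod is home. Takes about 6 N at each clip; pulling the rod out takes about as much.
- rod: Retaining rod: steel, 10 in diameter, along its y, 336 long over black end collars (15 in diameter, inner faces at y = -156 and 156, to lie outside the posts), 0.15 kg. Origin: its middle, on the axis. In the middle a red square grip, 16 x 16, 56 long, on whose flat it lies on the bench (axis 8 up). Either end to either clip. Home, it lies 3 above the plates. Press at the grip or on the rod near a clip.
- rod_a (a point): Point on the rod's axis at y = 140 on the rod: comes to lie in one of the forks.
- rod_b (a point): Point on the rod's axis at y = -140 on the rod: comes to lie in the other fork.
- paste_jar: White screw jar with black cap, 49 in diameter, 60 high, standing at the back left. Leave it.
- loupe_1: Black stand loupe, 43 in diameter, 38 high, at the right. Leave it.
- eraser_1: Eraser with a blue sleeve, 55 x 25 x 14, at the right. Leave it.
There are look-alikes about, which are no part of the job. Leave any blue look-alike of the plate_2 alone.

How it is judged:
By the outcome, as a careful person would: the job done as asked, in the order asked, and still so for the second after the job is handed in, with the robot touching nothing.
Of plate_0, plate_1, plate_2, plate_3 only 3 to 4 are there at a start; the rules pass over those that are not, and their reading is None.
At some moment in a run one of rod may be knocked a few centimetres aside while the robot is not near it.
It also fails if it takes over 208 s, if anything falls off the work surface, if the arm or the gripper's body presses on something with over 40 N, if the wrist force passes 120 N, or if a joint passes its speed limit or range.

## Working session

There is one attempt and no reset: what is moved stays moved. The work goes in short steps, Python scripts to look and compute and a tool call to move; the robot and the scene stay as the last step left them, time stands still between calls to the robot, and variables do not carry over. Pictures are saved under pics/ and viewed, at most 14 in all, crops included, and the job is handed in when it is done.

Besides the shell and the picture viewer there is one more tool, called by a JSON object that holds its "op" and its "data", one argument or row to a line. apply_moves: Moves the arm, as the interface text tells. Its arguments: {"type":"object","properties":{"rows":{"type":"array"}},"required":["rows"]}

```bash
mkdir -p pics; ls
cat > h.py <<'E'
import numpy as np, cv2
from rig import *
def snap(n,f=None,save=True):
    p=camera_params(n); im,d=capture(n)
    if f: cv2.imwrite(f'pics/{f}.png',im[:,:,::-1])
    np.savez(f'/tmp/{f or n}.npz',im=im,d=d,R=np.array(p['orientation']),t=np.array(p['xyz']),K=np.array([[p['fx'],0,p['cx']],[0,p['fy'],p['cy']],[0,0,1]]),D=np.array(p['D'],float))
    return np.load(f'/tmp/{f or n}.npz')
def cloud(s):
    h,w=s['d'].shape; v,u=np.mgrid[:h,:w]
    n=cv2.undistortPoints(np.stack([u,v],-1).reshape(-1,1,2).astype(float),s['K'],s['D']).reshape(h,w,2)
    d=s['d']; P=np.stack([n[...,0]*d,-n[...,1]*d,-d],-1)
    P=P@s['R'].T+s['t']; P[d==0]=np.nan
    return P
def proj(s,X):
    c=(np.asarray(X,float).reshape(-1,3)-s['t'])@s['R']; c=c*[1,-1,-1]
    return cv2.projectPoints(c,np.zeros(3),np.zeros(3),s['K'],s['D'])[0].reshape(-1,2)
def ray(s,u,v,z):
    n=cv2.undistortPoints(np.array([[[u,v]]],float),s['K'],s['D']).ravel()
    r=s['R']@np.array([n[0],-n[1],-1]); return s['t']+r*(z-s['t'][2])/r[2]
E
python3 - <<'E'
from h import *
for n in ('scene','side'):
    s=snap(n,n); print(n,s['t'],s['R'][:,2],s['K'][0,0],s['D'])
print(read_state())
E
```

```text
pics
scene [ 0.1739859  -0.83508952  1.16765863] [-0.30374745 -0.56835823  0.76466098] 461.49294593685556 [-0.02948836  0.          0.          0.          0.        ]
side [ 0.46921507 -1.05902324  0.84783876] [-0.09900665 -0.80344519  0.58708901] 415.563033743747 [0.00967716 0.         0.         0.         0.        ]
{'time_s': 0.1, 'joint_positions': array([ 6.48289259e+01,  3.02735353e+01,  8.21493396e+01,  6.89819652e-05,
        6.76902911e+01, -1.02272382e+01]), 'qvel': array([-0.05743703, -0.14980103, -0.18608981,  0.00479243,  0.05141802,
        0.04140239]), 'tau': array([-3.74565043e-04, -4.40985310e+01, -1.77150875e+01,  6.34739385e-02,
        5.34393196e-02, -5.22550135e-05]), 'position': array([0.16087373, 0.60330178, 0.24666893]), 'tcp_rot': array([[-9.66178803e-01,  2.57871699e-01, -8.41070765e-04],
       [ 2.57872831e-01,  9.66177214e-01, -1.78709228e-03],
       [ 3.51782887e-04, -1.94353997e-03, -9.99998049e-01]]), 'force': array([ 0.58995107,  0.46090523, -0.02723178]), 'moment': array([ 0.00561698, -0.02439688,  0.03329793]), 'grasp_force': 0.0, 'opening': 0.9969419206429029}
```

View pics/scene.png

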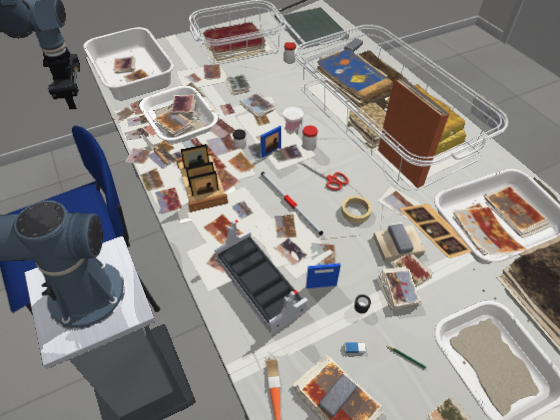

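View pics/side.png

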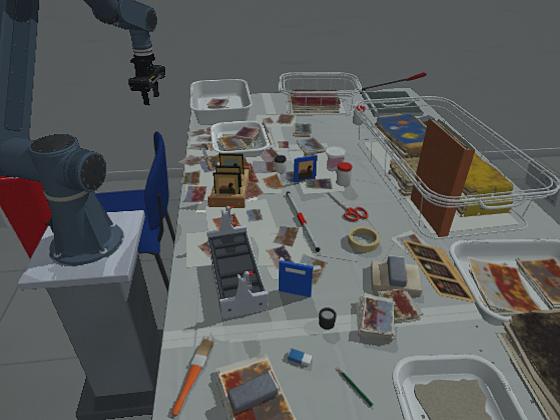

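Scene: the rack with plates is at (200,180), the carrier at (262,275) and the rod at (290,205). Blue look-alikes stand at (270,140) and (323,275) and are not mine. The only other framed items lie flat at (435,230). Next I check the choice in a crop and measure from depth.

Run:
```python
from h import *
s=np.load('/tmp/scene.npz'); im=s['im'][:,:,::-1]
a=cv2.resize(im[135:215,160:240],(400,400),interpolation=3); b=cv2.resize(im[225:325,210:310],(400,400),interpolation=3)
cv2.imwrite('pics/c1.png',np.hstack([a,b]))
P=cloud(s)
def comps(lo,hi,x,y,w):
    m=((P[...,2]>lo)&(P[...,2]<hi)).astype(np.uint8)
    m[:y]=0;m[y+w[1]:]=0;m[:,:x]=0;m[:,x+w[0]:]=0
    n,l,st,c=cv2.connectedComponentsWithStats(m)
    for i in range(1,n):
        if st[i,4]>6:
            q=P[l==i]; r=cv2.minAreaRect((q[:,:2]*1000).astype(np.float32))
            print(lo,st[i],np.round(q.mean(0),3),'rect',np.round(r[0]),np.round(r[1]),round(r[2],1))
comps(.05,.16,165,135,(75,85))
comps(.025,.045,165,135,(75,85))
comps(.032,.048,205,225,(110,110))
comps(.10,.16,205,225,(110,110))
comps(.005,.03,255,165,(75,75))
```

```text
0.05 [232 135   8   5  33] [0.636 0.359 0.058] rect [634. 359.] [23. 26.] 65.9
0.05 [176 136   8   3  11] [0.454 0.458 0.051] rect [455. 456.] [11. 26.] 75.9
0.05 [181 144  28  23 423] [0.461 0.308 0.088] rect [461. 309.] [18. 87.] 83.0
0.05 [186 162  32  32 737] [0.442 0.192 0.093] rect [443. 199.] [61. 91.] 82.0
0.025 [233 139   7   7  30] [0.634 0.357 0.035] rect [632. 358.] [ 9. 28.] 35.5
0.025 [206 152   7  11  41] [0.517 0.325 0.037] rect [517. 321.] [54. 19.] 59.9
0.025 [176 158  51  51 696] [0.432 0.196 0.036] rect [451. 243.] [229. 129.] 80.4
0.025 [213 163   3   8  12] [0.512 0.273 0.036] rect [512. 274.] [32.  5.] 81.6
0.032 [ 215  236   92   93 2859] [ 0.448 -0.197  0.043] rect [ 453. -203.] [122. 288.] 8.1
0.032 [306 279   9   5  30] [ 0.578 -0.277  0.04 ] rect [ 578. -277.] [ 7. 23.] 57.2
0.032 [294 294   8   9  44] [ 0.518 -0.309  0.044] rect [ 518. -308.] [24. 18.] 85.7
0.1 [226 225  12  12  85] [ 0.434 -0.065  0.117] rect [436. -61.] [32. 16.] 7.9
0.1 [307 266   8   5  29] [ 0.577 -0.274  0.106] rect [ 577. -274.] [12. 19.] 64.6
0.1 [284 290  14  17 121] [ 0.476 -0.3
[... 167 characters left out ...]
008] rect [843.  95.] [ 40. 136.] 3.9
0.005 [260 172  63  64 299] [0.682 0.028 0.012] rect [682.  34.] [ 20. 330.] 9.6
0.005 [272 212  26  28 347] [ 0.62  -0.049  0.008] rect [620. -45.] [111.  78.] 63.1
0.005 [260 215   5   3   8] [0.572 0.021 0.007] rect [572.  20.] [ 8. 13.] 24.2
0.005 [255 219   9  13  43] [ 0.548 -0.011  0.007] rect [551. -12.] [48. 24.] 37.7
0.005 [266 219   8  10  22] [ 0.583 -0.017  0.007] rect [584. -18.] [36. 20.] 77.8
0.005 [297 220   8   8  18] [ 0.665 -0.065  0.008] rect [665. -64.] [13. 28.] 14.2
0.005 [295 229  19  11  67] [ 0.659 -0.103  0.007] rect [ 658. -105.] [49. 45.] 76.7
0.005 [257 232  14   8  39] [ 0.54  -0.052  0.007] rect [540. -52.] [27. 38.] 40.1
```

View pics/c1.png

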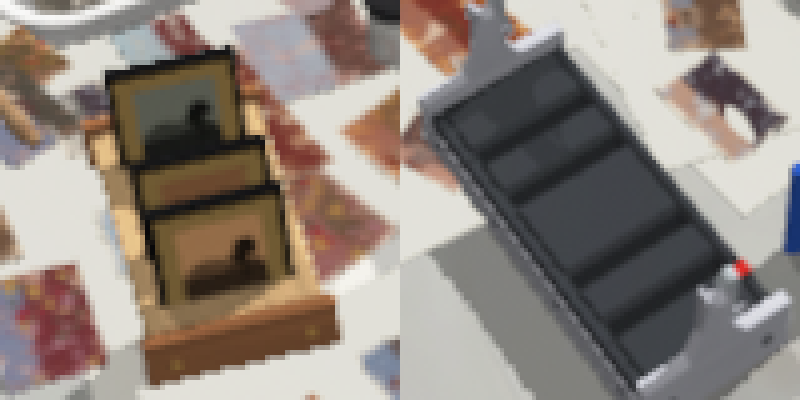

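The crop shows three gilt-mat plates in the rack: grey-green at the back, a middle one, and brown in front. The slot third from the front is empty. The carrier is empty too. I move over the rack to look with the wrist camera.

```bash
cat >> h.py <<'E'
from scipy.spatial.transform import Rotation as Ro
def goal(x,y,z,ydeg):
    """TCP target in mm, tool down, tool-y heading ydeg; prints the move in tool axes/units"""
    s=read_state(); R=np.array(s['tcp_rot']); a=np.radians(ydeg)
    Y=np.array([np.cos(a),np.sin(a),0]); Z=np.array([0,0,-1.]); X=np.cross(Y,Z)
    T=np.stack([X,Y,Z],1); d=R.T@(np.array([x,y,z])-1000*np.array(s['position']))
    r=Ro.from_matrix(R.T@T).as_rotvec(degrees=True)/6
    print('t',s['time_s'],'move',np.round(d,1),'rot',np.round(r,2))
E
python3 -c "
from h import *
goal(451,243,330,81.5)"
```

```text
t 0.1 move [-373.2 -273.5  -82.9] rot [-0.02 -0.   -1.07]
```

{"op": "apply_moves", "data": {
  "rows": [
    {"x": 0, "y": 0, "z": -83},
    {"x": -60, "y": -44, "z": -83},
    {"x": -110, "y": -80, "z": -83, "rz": -1.07},
    {"x": -160, "y": -117, "z": -83, "rz": -1.07},
    {"x": -210, "y": -154, "z": -83, "rz": -1.07},
    {"x": -260, "y": -190, "z": -83, "rz": -1.07},
    {"x": -310, "y": -227, "z": -83, "rz": -1.07},
    {"x": -350, "y": -256, "z": -83, "rz": -1.07},
    {"x": -373, "y": -273.5, "z": -83, "rz": -1.07},
    {"x": -373, "y": -273.5, "z": -83, "rz": -1.07}
  ]
}}

```text
validation failed for argument at $.ro...
```

Run:
```python
from h import *
st=read_state(); print(st['position'],st['time_s'],st['qvel'].max())
s=snap('wrist','w1'); print(s['t'],s['R'],s['K'])
```

```text
[0.16087373 0.60330178 0.24666893] 0.1 0.05141802385866797
[0.09809088 0.62068793 0.38469232] [[ 0.2569603  -0.93865882 -0.22998047]
 [ 0.96642028  0.24913436  0.06295961]
 [-0.00180155 -0.23843591  0.97115656]] [[300.25312119   0.         271.49637572]
 [  0.         300.25312119 212.39669943]
 [  0.           0.           1.        ]]
```

View pics/w1.png

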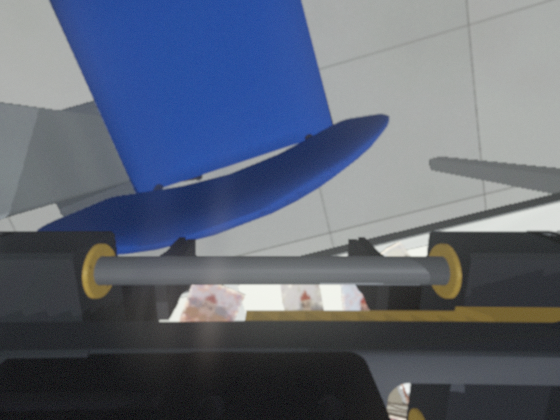

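The fingers fill the lower half of the wrist view, and the upper half looks straight down on the tool's +x side (towards the base). So I should stand beyond the rack in world x.

{"op": "apply_moves", "data": {
  "rows": [
    {"x": 0, "y": 0, "z": -60, "rx": 0, "ry": 0, "rz": 0, "claw": 0},
    {"x": -60, "y": -44, "z": -83, "rx": 0, "ry": 0, "rz": -1.07, "claw": 0},
    {"x": -110, "y": -75, "z": -83, "rx": 0, "ry": 0, "rz": -1.07, "claw": 0},
    {"x": -160, "y": -110, "z": -83, "rx": 0, "ry": 0, "rz": -1.07, "claw": 0},
    {"x": -210, "y": -145, "z": -83, "rx": 0, "ry": 0, "rz": -1.07, "claw": 100},
    {"x": -260, "y": -180, "z": -83, "rx": 0, "ry": 0, "rz": -1.07, "claw": 170},
    {"x": -310, "y": -210, "z": -83, "rx": 0, "ry": 0, "rz": -1.07, "claw": 170},
    {"x": -360, "y": -235, "z": -83, "rx": 0, "ry": 0, "rz": -1.07, "claw": 170},
    {"x": -410, "y": -255, "z": -83, "rx": 0, "ry": 0, "rz": -1.07, "claw": 170},
    {"x": -452, "y": -264, "z": -83, "rx": 0, "ry": 0, "rz": -1.07, "claw": 170}
  ]
}}

```text
time_s: 1.4
position: [0.5311, 0.2303, 0.3303]
tcp_rot: [[-0.989, 0.15, -0.0], [0.15, 0.989, -0.0], [0.0, -0.0, -1.0]]
force: [0.8, 1.7, -0.6]
opening: 0.408
grasp_force: 0.0
```

{"op": "apply_moves", "data": {
  "rows": [
    {"x": 0, "y": 0, "z": 0, "rx": 0, "ry": 0, "rz": 0, "claw": 170},
    {"x": 0, "y": 0, "z": 0, "rx": 0, "ry": 0, "rz": 0, "claw": 170},
    {"x": 0, "y": 0, "z": 0, "rx": 0, "ry": 0, "rz": 0, "claw": 170}
  ]
}}

```text
time_s: 1.78
position: [0.5284, 0.233, 0.3304]
tcp_rot: [[-0.989, 0.147, -0.001], [0.147, 0.989, 0.0], [0.001, -0.0, -1.0]]
force: [-0.6, 0.9, -0.8]
opening: 0.337
grasp_force: 0.0
```

Run:
```python
from h import *
st=read_state(); print(st['position'],st['tcp_rot'],st['time_s'],abs(st['qvel']).max(),st['opening'])
s=snap('wrist','w2')
P=cloud(s); z=P[...,2]
for lo,hi in((.10,.13),(.028,.048)):
    m=((z>lo)&(z<hi)).astype(np.uint8); m[235:]=0
    n,l,sx,c=cv2.connectedComponentsWithStats(m)
    for i in range(1,n):
        if sx[i,4]>60:
            q=P[l==i]; r=cv2.minAreaRect((q[:,:2]*1000).astype(np.float32))
            print(lo,sx[i],'rect',np.round(r[0],1),np.round(r[1],1),round(r[2],1),np.round(np.median(q[:,2]),4))
```

```text
[0.52839822 0.2329996  0.33044718] [[-9.89171989e-01  1.46756751e-01 -1.10996295e-03]
 [ 1.46756828e-01  9.89172600e-01  1.17043135e-05]
 [ 1.09966262e-03 -1.51317063e-04 -9.99999384e-01]] 1.775 0.37721283873432826 0.3373530632245463
0.1 [208  83  14  85 904] rect [441.4 180.4] [ 9.8 90.4] 81.3 0.1185
0.1 [249  84  10  84 759] rect [448.5 224.7] [ 9.4 89.2] 81.4 0.1187
0.1 [325  84  15  85 931] rect [462.  312.7] [ 9.8 90.6] 81.5 0.1185
0.1 [  0 141  29  29 553] rect [438.3 -59.1] [35.1 14.1] 8.8 0.1131
0.028 [ 449   34  111  144 8833] rect [488.3 560. ] [189.9 150.4] 3.7 0.0339
0.028 [  189    77   169   101 10608] rect [451.8 246.9] [224.  129.8] 81.3 0.0371
0.028 [ 30 104  51  89 893] rect [435.8 -53.9] [122.3   7.1] 5.7 0.0383
0.028 [  0 112  28  30 558] rect [ 397.6 -105.5] [33.1 47.7] 5.5 0.0456
0.028 [   0  165   60   49 1930] rect [ 476.8 -120.8] [59.7 98.4] 8.5 0.0451
0.028 [ 451  187  109   28 1062] rect [602.1 565.1] [159.5  25.5] 86.8 0.0384
```

View pics/w2.png

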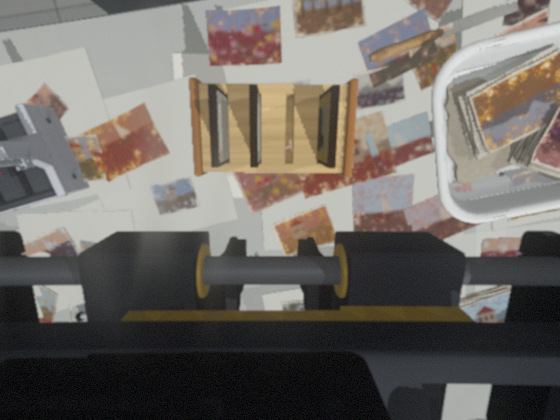

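The three plates show as dark bars at columns 215, 255 and 330, and depth locates them. I look at the carrier the same way before gripping.

```bash
python3 -c "
from h import *
goal(532,-192,330,98.1)"
```

```text
t 1.825 move [ -65.7 -420.     0.6] rot [ 0.   -0.01 -2.75]
```

{"op": "apply_moves", "data": {
  "rows": [
    {"x": -10, "y": -50, "z": 0, "rx": 0, "ry": 0, "rz": -0.4, "claw": 170},
    {"x": -17, "y": -105, "z": 0, "rx": 0, "ry": 0, "rz": -1, "claw": 170},
    {"x": -25, "y": -160, "z": 0, "rx": 0, "ry": 0, "rz": -1.6, "claw": 170},
    {"x": -34, "y": -215, "z": 0, "rx": 0, "ry": 0, "rz": -2.2, "claw": 170},
    {"x": -42, "y": -270, "z": 0, "rx": 0, "ry": 0, "rz": -2.75, "claw": 170},
    {"x": -50, "y": -325, "z": 0, "rx": 0, "ry": 0, "rz": -2.75, "claw": 170},
    {"x": -60, "y": -380, "z": 0, "rx": 0, "ry": 0, "rz": -2.75, "claw": 170},
    {"x": -66, "y": -420, "z": 0, "rx": 0, "ry": 0, "rz": -2.75, "claw": 170},
    {"x": -66, "y": -420, "z": 0, "rx": 0, "ry": 0, "rz": -2.75, "claw": 170},
    {"x": -66, "y": -420, "z": 0, "rx": 0, "ry": 0, "rz": -2.75, "claw": 170}
  ]
}}

```text
time_s: 3.08
position: [0.5325, -0.1917, 0.3305]
tcp_rot: [[-0.99, -0.14, -0.0], [-0.14, 0.99, 0.001], [0.0, 0.001, -1.0]]
force: [0.5, 0.2, -0.4]
opening: 0.331
grasp_force: 0.0
```

{"op": "apply_moves", "data": {
  "rows": [
    {"x": 0, "y": 0, "z": 0, "rx": 0, "ry": 0, "rz": 0, "claw": 170},
    {"x": 0, "y": 0, "z": 0, "rx": 0, "ry": 0, "rz": 0, "claw": 170}
  ]
}}

```text
time_s: 3.32
position: [0.5328, -0.1916, 0.3307]
tcp_rot: [[-0.99, -0.141, 0.0], [-0.141, 0.99, 0.0], [-0.0, 0.0, -1.0]]
force: [-0.4, -0.2, 0.3]
opening: 0.337
grasp_force: 0.0
```

Run:
```python
from h import *
st=read_state(); print(st['position'],st['tcp_rot'][:,1],st['time_s'],abs(st['qvel']).max(),st['opening'])
s=snap('wrist','w3')
P=cloud(s); z=P[...,2]
c0=np.array([453,-203])/1e3;a=np.radians(8.1)
X=np.array([np.cos(a),np.sin(a)]);Y=np.array([-np.sin(a),np.cos(a)])
q=P[...,:2]-c0; x=q@X*1e3; y=q@Y*1e3; z=z*1e3
ok=np.zeros(z.shape,bool); ok[:235]=1
# outer outline at tray
m=ok&(z>30)&(z<60)&(abs(x)<75)&(abs(y)<160)
r=cv2.minAreaRect(P[m][:,:2].astype(np.float32)*1000); print('tray',r)
# slots: low cells
for sy in (-84,-40,40,84):
    m=ok&(z<30)&(abs(x)<55)&(abs(y-sy)<15)
    k=P[m][:,:2].astype(np.float32)*1000
    if len(k)>30:
        print(sy,len(k),cv2.minAreaRect(k),np.percentile(y[m],[2,50,98]),np.percentile(x[m],[1,99]),np.median(z[m]))
for sg in(-1,1):
    m=ok&(z>100)&(abs(x)<40)&(abs(y-140*sg)<20)
    print('post',m.sum(),x[m].min(),x[m].max(),y[m].min(),y[m].max(),z[m].max())
```

```text
[ 0.53284498 -0.19160627  0.3307378 ] [-1.40652530e-01  9.90059021e-01  1.80009021e-05] 3.325 0.2505526725372778 0.3370446403727884
tray ((456.0458679199219, -203.72073364257812), (123.78588104248047, 280.994140625), 7.493980407714844)
-84 500 ((467.0347595214844, -284.2993469238281), (95.03498840332031, 8.454923629760742), 6.798093795776367) [-86.06967184 -84.12017936 -79.12562392] [-44.89387344  49.72899894] 11.686546469796887
-40 555 ((461.3550109863281, -239.1829376220703), (93.8318099975586, 10.119542121887207), 7.883037090301514) [-42.04518566 -37.76372448 -32.2140953 ] [-43.58956627  49.92854437] 11.174064791745597
40 546 ((449.4576416015625, -158.1416473388672), (95.0096435546875, 10.999235153198242), 7.70688009262085) [40.82080369 46.35068502 50.13749772] [-43.3391914   50.17698678] 11.329468434509355
84 495 ((443.189208984375, -113.24984741210938), (95.10792541503906, 9.458430290222168), 8.907687187194824) [87.77891083 92.70368123 94.18101183] [-44.42044927  50.31106922] 12.242409981591763
post 720 -13.721842003749328 26.99600936557772 -142.85236542023375 -128.71752464286138 144.550133911884
post 722 -12.605571362762799 26.773753503667805 136.615786427159 150.8679000993344 144.48185879905466
```

View pics/w3.png

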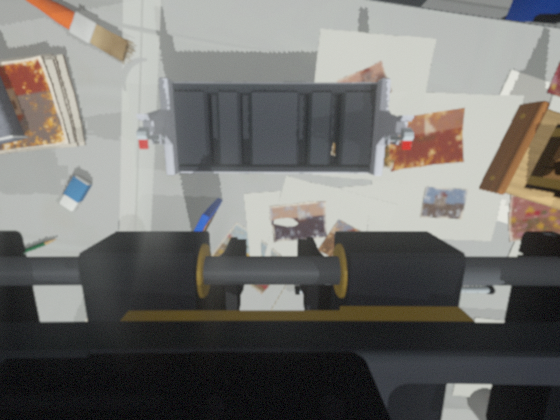

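The carrier centre is about (455.3, −198.7) mm with yaw 7.9°, jaws facing world +x and all four slots empty. The blue plate near (205,215) is clear of them. I pick the far plate first.

```bash
python3 -c "
from h import *
goal(462,312.7,200,81.4)"
```

```text
t 3.375 move [ -0.7 509.5 130.7] rot [0.   0.   2.78]
```

{"op": "apply_moves", "data": {
  "rows": [
    {"x": 0, "y": 50, "z": 0, "rx": 0, "ry": 0, "rz": 0.4, "claw": 170},
    {"x": 0, "y": 105, "z": 0, "rx": 0, "ry": 0, "rz": 1, "claw": 170},
    {"x": 0, "y": 160, "z": 0, "rx": 0, "ry": 0, "rz": 1.6, "claw": 170},
    {"x": 0, "y": 215, "z": 0, "rx": 0, "ry": 0, "rz": 2.2, "claw": 170},
    {"x": 0, "y": 270, "z": 20, "rx": 0, "ry": 0, "rz": 2.78, "claw": 170},
    {"x": 0, "y": 325, "z": 40, "rx": 0, "ry": 0, "rz": 2.78, "claw": 170},
    {"x": 0, "y": 380, "z": 60, "rx": 0, "ry": 0, "rz": 2.78, "claw": 170},
    {"x": 0, "y": 435, "z": 80, "rx": 0, "ry": 0, "rz": 2.78, "claw": 170},
    {"x": -0.7, "y": 485, "z": 100, "rx": 0, "ry": 0, "rz": 2.78, "claw": 170},
    {"x": -0.7, "y": 509.5, "z": 130.7, "rx": 0, "ry": 0, "rz": 2.78, "claw": 170}
  ]
}}

```text
time_s: 4.62
position: [0.4626, 0.3151, 0.2]
tcp_rot: [[-0.989, 0.148, 0.003], [0.148, 0.989, 0.002], [-0.003, 0.002, -1.0]]
force: [1.1, 0.6, 0.3]
opening: 0.333
grasp_force: 0.0
```

{"op": "apply_moves", "data": {
  "rows": [
    {"x": 0, "y": 0, "z": 0, "rx": 0, "ry": 0, "rz": 0, "claw": 170},
    {"x": 0, "y": 0, "z": 0, "rx": 0, "ry": 0, "rz": 0, "claw": 170},
    {"x": 0, "y": 0, "z": 0, "rx": 0, "ry": 0, "rz": 0, "claw": 170}
  ]
}}

```text
time_s: 5.0
position: [0.4638, 0.3111, 0.2011]
tcp_rot: [[-0.988, 0.153, 0.002], [0.153, 0.988, 0.001], [-0.002, 0.001, -1.0]]
force: [-0.4, 0.0, 0.1]
opening: 0.334
grasp_force: 0.0
```

```bash
python3 -c "
from h import *
goal(462,312.7,110,81.4)"
```

```text
t 5.0 move [ 2.2  1.3 91.1] rot [ 0.01  0.02 -0.03]
```

{"op": "apply_moves", "data": {
  "rows": [
    {"x": 2, "y": 1.3, "z": 20, "rx": 0, "ry": 0, "rz": 0, "claw": 170},
    {"x": 2, "y": 1.3, "z": 45, "rx": 0, "ry": 0, "rz": 0, "claw": 170},
    {"x": 2, "y": 1.3, "z": 70, "rx": 0, "ry": 0, "rz": 0, "claw": 170},
    {"x": 2, "y": 1.3, "z": 91, "rx": 0, "ry": 0, "rz": 0, "claw": 170},
    {"x": 2, "y": 1.3, "z": 91, "rx": 0, "ry": 0, "rz": 0, "claw": 170},
    {"x": 2, "y": 1.3, "z": 91, "rx": 0, "ry": 0, "rz": 0, "claw": 170}
  ]
}}

```text
time_s: 5.75
position: [0.4621, 0.3131, 0.1101]
tcp_rot: [[-0.988, 0.152, 0.002], [0.152, 0.988, 0.001], [-0.002, 0.001, -1.0]]
force: [1.0, 0.0, 0.5]
opening: 0.337
grasp_force: 0.0
```

{"op": "apply_moves", "data": {
  "rows": [
    {"x": 0, "y": 0, "z": 0, "rx": 0, "ry": 0, "rz": 0, "claw": 200},
    {"x": 0, "y": 0, "z": 0, "rx": 0, "ry": 0, "rz": 0, "claw": 215},
    {"x": 0, "y": 0, "z": 0, "rx": 0, "ry": 0, "rz": 0, "claw": 230},
    {"x": 0, "y": 0, "z": 0, "rx": 0, "ry": 0, "rz": 0, "claw": 245},
    {"x": 0, "y": 0, "z": 0, "rx": 0, "ry": 0, "rz": 0, "claw": 255},
    {"x": 0, "y": 0, "z": 0, "rx": 0, "ry": 0, "rz": 0, "claw": 255}
  ]
}}

```text
time_s: 6.5
position: [0.4611, 0.3134, 0.1091]
tcp_rot: [[-0.988, 0.151, 0.0], [0.151, 0.988, 0.0], [-0.0, 0.0, -1.0]]
force: [-0.6, -0.5, 3.5]
opening: 0.101
grasp_force: 30.0
```

{"op": "apply_moves", "data": {
  "rows": [
    {"x": 0, "y": 0, "z": -8, "rx": 0, "ry": 0, "rz": 0, "claw": 255},
    {"x": 0, "y": 0, "z": -22, "rx": 0, "ry": 0, "rz": 0, "claw": 255},
    {"x": 0, "y": 0, "z": -42, "rx": 0, "ry": 0, "rz": 0, "claw": 255},
    {"x": 0, "y": 0, "z": -70, "rx": 0, "ry": 0, "rz": 0, "claw": 255},
    {"x": 0, "y": 0, "z": -105, "rx": 0, "ry": 0, "rz": 0, "claw": 255},
    {"x": 0, "y": 0, "z": -140, "rx": 0, "ry": 0, "rz": 0, "claw": 255},
    {"x": 0, "y": 0, "z": -165, "rx": 0, "ry": 0, "rz": 0, "claw": 255},
    {"x": 0, "y": 0, "z": -180, "rx": 0, "ry": 0, "rz": 0, "claw": 255},
    {"x": 0, "y": 0, "z": -180, "rx": 0, "ry": 0, "rz": 0, "claw": 255}
  ]
}}

```text
time_s: 7.62
position: [0.4613, 0.3135, 0.29]
tcp_rot: [[-0.988, 0.151, 0.002], [0.151, 0.988, 0.001], [-0.002, 0.001, -1.0]]
force: [-1.0, 0.9, -2.6]
opening: 0.103
grasp_force: 30.0
```

```bash
cat >> h.py <<'E'
def held(f):
    st=read_state(); s=snap('wrist',f); P=cloud(s)
    T=1000*(P-st['position'])@np.array(st['tcp_rot'])
    m=(T[...,0]>25)&(T[...,0]<60)&(abs(T[...,1])<15)&(T[...,2]>-20)&(T[...,2]<110); m[300:]=0
    q=T[m]; print('held',m.sum(),'x',np.percentile(q[:,0],[2,50,98]).round(1),'y',np.percentile(q[:,1],[2,50,98]).round(1),'z',np.percentile(q[:,2],[2,98]).round(1))
    if len(q)>30: print('slope dx/dz, dy/dz',np.polyfit(q[:,2],q[:,0],1).round(3),np.polyfit(q[:,2],q[:,1],1).round(3))
    return s
E
python3 -c "
from h import *
held('h1')
goal(443.8,-115.5,290,97.9)"
```

```text
held 1174 x [25.6 38.5 43.7] y [-3.8  0.2  4.6] z [-10.7  81.9]
slope dx/dz, dy/dz [ 0.128 36.906] [-0.001  0.394]
t 7.675 move [ -48.1 -426.4   -1.2] rot [-0.   -0.   -2.77]
```

{"op": "apply_moves", "data": {
  "rows": [
    {"x": -3, "y": -20, "z": 0, "rx": 0, "ry": 0, "rz": 0, "claw": 255},
    {"x": -7, "y": -60, "z": 0, "rx": 0, "ry": 0, "rz": -0.3, "claw": 255},
    {"x": -12, "y": -105, "z": 0, "rx": 0, "ry": 0, "rz": -0.7, "claw": 255},
    {"x": -17, "y": -155, "z": 0, "rx": 0, "ry": 0, "rz": -1.1, "claw": 255},
    {"x": -23, "y": -205, "z": 0, "rx": 0, "ry": 0, "rz": -1.5, "claw": 255},
    {"x": -29, "y": -255, "z": 0, "rx": 0, "ry": 0, "rz": -1.9, "claw": 255},
    {"x": -35, "y": -305, "z": 0, "rx": 0, "ry": 0, "rz": -2.3, "claw": 255},
    {"x": -40, "y": -350, "z": 0, "rx": 0, "ry": 0, "rz": -2.6, "claw": 255},
    {"x": -44, "y": -390, "z": 0, "rx": 0, "ry": 0, "rz": -2.77, "claw": 255},
    {"x": -46.5, "y": -415, "z": 0, "rx": 0, "ry": 0, "rz": -2.77, "claw": 255}
  ]
}}

```text
time_s: 8.93
position: [0.4425, -0.1063, 0.2878]
tcp_rot: [[-0.991, -0.135, -0.003], [-0.135, 0.991, 0.0], [0.003, 0.001, -1.0]]
force: [0.2, -0.7, -1.9]
opening: 0.097
grasp_force: 30.0
```

```bash
python3 -c "
from h import *
goal(442.8,-115.6,175,97.9)"
```

```text
t 8.925 move [  0.7  -9.3 112.8] rot [ 0.01 -0.03 -0.02]
```

{"op": "apply_moves", "data": {
  "rows": [
    {"x": 0.7, "y": -9.3, "z": 20, "rx": 0, "ry": 0, "rz": 0, "claw": 255},
    {"x": 0.7, "y": -9.3, "z": 50, "rx": 0, "ry": 0, "rz": 0, "claw": 255},
    {"x": 0.7, "y": -9.3, "z": 80, "rx": 0, "ry": 0, "rz": 0, "claw": 255},
    {"x": 0.7, "y": -9.3, "z": 105, "rx": 0, "ry": 0, "rz": 0, "claw": 255},
    {"x": 0.7, "y": -9.3, "z": 113, "rx": 0, "ry": 0, "rz": 0, "claw": 255},
    {"x": 0.7, "y": -9.3, "z": 113, "rx": 0, "ry": 0, "rz": 0, "claw": 255},
    {"x": 0.7, "y": -9.3, "z": 113, "rx": 0, "ry": 0, "rz": 0, "claw": 255}
  ]
}}

```text
time_s: 9.8
position: [0.4451, -0.1137, 0.1766]
tcp_rot: [[-0.99, -0.138, 0.001], [-0.138, 0.99, -0.001], [-0.001, -0.001, -1.0]]
force: [-0.5, 0.5, -1.5]
opening: 0.102
grasp_force: 30.0
```

```bash
python3 -c "
from h import *
held('h2')
goal(442.8,-115.6,109,97.9)"
```

```text
held 1171 x [25.5 38.4 43.6] y [-3.7  0.7  4.7] z [-10.9  82.1]
slope dx/dz, dy/dz [ 0.127 36.8  ] [-0.001  0.48 ]
t 9.85 move [ 2.8 -1.6 67.7] rot [-0.01  0.01  0.  ]
```

View pics/h2.png

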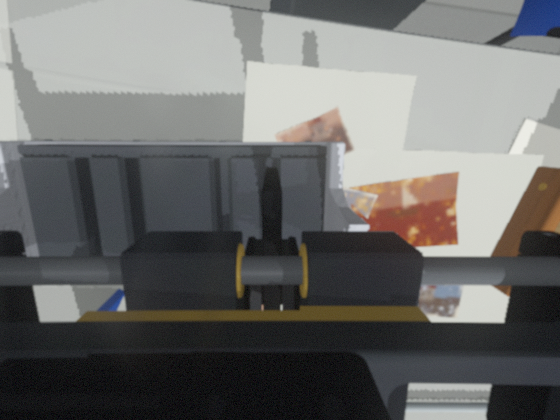

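The plate hangs over the leftmost slot, its edge in line with it near column 268. I correct by 2–3 mm and lower.

{"op": "apply_moves", "data": {
  "rows": [
    {"x": 2.8, "y": -1.6, "z": 8, "rx": 0, "ry": 0, "rz": 0, "claw": 255},
    {"x": 2.8, "y": -1.6, "z": 20, "rx": 0, "ry": 0, "rz": 0, "claw": 255},
    {"x": 2.8, "y": -1.6, "z": 27, "rx": 0, "ry": 0, "rz": 0, "claw": 255},
    {"x": 2.8, "y": -1.6, "z": 32, "rx": 0, "ry": 0, "rz": 0, "claw": 255},
    {"x": 2.8, "y": -1.6, "z": 37, "rx": 0, "ry": 0, "rz": 0, "claw": 255},
    {"x": 2.8, "y": -1.6, "z": 42, "rx": 0, "ry": 0, "rz": 0, "claw": 255}
  ]
}}

```text
time_s: 10.6
position: [0.4423, -0.1152, 0.1335]
tcp_rot: [[-0.99, -0.138, 0.0], [-0.138, 0.99, -0.0], [-0.0, -0.0, -1.0]]
force: [0.4, 0.8, -1.6]
opening: 0.102
grasp_force: 30.0
```

{"op": "apply_moves", "data": {
  "rows": [
    {"x": 0, "y": 0, "z": 5, "rx": 0, "ry": 0, "rz": 0, "claw": 255},
    {"x": 0, "y": 0, "z": 10, "rx": 0, "ry": 0, "rz": 0, "claw": 255},
    {"x": 0, "y": 0, "z": 15, "rx": 0, "ry": 0, "rz": 0, "claw": 255},
    {"x": 0, "y": 0, "z": 20, "rx": 0, "ry": 0, "rz": 0, "claw": 255},
    {"x": 0, "y": 0, "z": 24, "rx": 0, "ry": 0, "rz": 0, "claw": 255},
    {"x": 0, "y": 0, "z": 24, "rx": 0, "ry": 0, "rz": 0, "claw": 255}
  ]
}}

```text
time_s: 11.35
position: [0.442, -0.1151, 0.1095]
tcp_rot: [[-0.99, -0.138, -0.001], [-0.138, 0.99, 0.0], [0.001, 0.0, -1.0]]
force: [-0.8, -0.1, -2.8]
opening: 0.099
grasp_force: 30.0
```

{"op": "apply_moves", "data": {
  "rows": [
    {"x": 0, "y": 0, "z": 1, "rx": 0, "ry": 0, "rz": 0, "claw": 255},
    {"x": 0, "y": 0, "z": 1.5, "rx": 0, "ry": 0, "rz": 0, "claw": 255},
    {"x": 0, "y": 0, "z": 1.5, "rx": 0, "ry": 0, "rz": 0, "claw": 255}
  ]
}}

```text
time_s: 11.72
position: [0.4423, -0.1153, 0.1091]
tcp_rot: [[-0.99, -0.138, 0.001], [-0.138, 0.99, -0.0], [-0.001, -0.001, -1.0]]
force: [-1.7, -0.9, 5.3]
opening: 0.099
grasp_force: 30.0
```

{"op": "apply_moves", "data": {
  "rows": [
    {"x": 0, "y": 0, "z": 0, "rx": 0, "ry": 0, "rz": 0, "claw": 220},
    {"x": 0, "y": 0, "z": 0, "rx": 0, "ry": 0, "rz": 0, "claw": 185},
    {"x": 0, "y": 0, "z": 0, "rx": 0, "ry": 0, "rz": 0, "claw": 170},
    {"x": 0, "y": 0, "z": 0, "rx": 0, "ry": 0, "rz": 0, "claw": 170},
    {"x": 0, "y": 0, "z": -15, "rx": 0, "ry": 0, "rz": 0, "claw": 170},
    {"x": 0, "y": 0, "z": -60, "rx": 0, "ry": 0, "rz": 0, "claw": 170},
    {"x": 0, "y": 0, "z": -115, "rx": 0, "ry": 0, "rz": 0, "claw": 170},
    {"x": 0, "y": 0, "z": -160, "rx": 0, "ry": 0, "rz": 0, "claw": 170},
    {"x": 0, "y": 0, "z": -180, "rx": 0, "ry": 0, "rz": 0, "claw": 170}
  ]
}}

```text
time_s: 12.85
position: [0.443, -0.1156, 0.2911]
tcp_rot: [[-0.99, -0.138, 0.004], [-0.138, 0.99, -0.002], [-0.004, -0.003, -1.0]]
force: [0.2, -0.4, -0.7]
opening: 0.336
grasp_force: 0.0
```

```bash
python3 -c "
from h import *
s=snap('side','s2');P=cloud(s)
m=(P[...,2]>.06)&(abs(P[...,0]-.45)<.06)&(abs(P[...,1]+.115)<.02)&(P[...,2]<.13);q=P[m]*1000
print(len(q),q.max(0),q.min(0))
if len(q)>30:print(np.polyfit(q[:,2],q[:,1],1))
goal(448.5,224.7,290,81.4);goal(448.5,224.7,110,81.4)"
```

```text
566 [ 487.8616663  -103.67456505  122.83360433] [ 398.5427339  -127.35982639   60.0217429 ]
[ 4.59560328e-02 -1.22062292e+02]
t 12.9 move [-51.6 336.8   1.3] rot [-0.04  0.07  2.76]
t 12.9 move [-50.4 337.7 181.2] rot [-0.04  0.07  2.76]
```

The first plate is seated, upright and fully down. Next is plate B in the middle.

{"op": "apply_moves", "data": {
  "rows": [
    {"x": -7, "y": 50, "z": 0, "rx": 0, "ry": 0, "rz": 0.4, "claw": 170},
    {"x": -15, "y": 105, "z": 0, "rx": 0, "ry": 0, "rz": 1, "claw": 170},
    {"x": -23, "y": 160, "z": 0, "rx": 0, "ry": 0, "rz": 1.6, "claw": 170},
    {"x": -31, "y": 215, "z": 0, "rx": 0, "ry": 0, "rz": 2.2, "claw": 170},
    {"x": -39, "y": 265, "z": 20, "rx": 0, "ry": 0, "rz": 2.76, "claw": 170},
    {"x": -46, "y": 310, "z": 50, "rx": 0, "ry": 0, "rz": 2.76, "claw": 170},
    {"x": -50, "y": 337, "z": 90, "rx": 0, "ry": 0, "rz": 2.76, "claw": 170},
    {"x": -50.5, "y": 337.3, "z": 100, "rx": 0, "ry": 0, "rz": 2.76, "claw": 170},
    {"x": -50.5, "y": 337.3, "z": 100, "rx": 0, "ry": 0, "rz": 2.76, "claw": 170},
    {"x": -50.5, "y": 337.3, "z": 100, "rx": 0, "ry": 0, "rz": 2.76, "claw": 170}
  ]
}}

```text
time_s: 14.15
position: [0.4466, 0.225, 0.1893]
tcp_rot: [[-0.988, 0.152, 0.002], [0.152, 0.988, 0.0], [-0.002, 0.0, -1.0]]
force: [0.2, -0.1, 0.4]
opening: 0.33
grasp_force: 0.0
```

```bash
python3 -c "
from h import *
goal(448.5,224.7,110,81.4)"
```

```text
t 14.15 move [-1.8 -0.1 79.3] rot [ 0.    0.02 -0.02]
```

{"op": "apply_moves", "data": {
  "rows": [
    {"x": -1.8, "y": 0, "z": 20, "rx": 0, "ry": 0, "rz": 0, "claw": 170},
    {"x": -1.8, "y": 0, "z": 45, "rx": 0, "ry": 0, "rz": 0, "claw": 170},
    {"x": -1.8, "y": 0, "z": 70, "rx": 0, "ry": 0, "rz": 0, "claw": 170},
    {"x": -1.8, "y": 0, "z": 79, "rx": 0, "ry": 0, "rz": 0, "claw": 170},
    {"x": -1.8, "y": 0, "z": 79, "rx": 0, "ry": 0, "rz": 0, "claw": 200},
    {"x": -1.8, "y": 0, "z": 79, "rx": 0, "ry": 0, "rz": 0, "claw": 215},
    {"x": -1.8, "y": 0, "z": 79, "rx": 0, "ry": 0, "rz": 0, "claw": 230},
    {"x": -1.8, "y": 0, "z": 79, "rx": 0, "ry": 0, "rz": 0, "claw": 245},
    {"x": -1.8, "y": 0, "z": 79, "rx": 0, "ry": 0, "rz": 0, "claw": 255},
    {"x": -1.8, "y": 0, "z": 79, "rx": 0, "ry": 0, "rz": 0, "claw": 255}
  ]
}}

```text
time_s: 15.4
position: [0.4479, 0.2255, 0.11]
tcp_rot: [[-0.989, 0.15, 0.001], [0.15, 0.989, -0.0], [-0.001, 0.0, -1.0]]
force: [-1.0, -1.9, 6.0]
opening: 0.103
grasp_force: 29.9
```

{"op": "apply_moves", "data": {
  "rows": [
    {"x": 0, "y": 0, "z": -8, "rx": 0, "ry": 0, "rz": 0, "claw": 255},
    {"x": 0, "y": 0, "z": -22, "rx": 0, "ry": 0, "rz": 0, "claw": 255},
    {"x": 0, "y": 0, "z": -42, "rx": 0, "ry": 0, "rz": 0, "claw": 255},
    {"x": 0, "y": 0, "z": -70, "rx": 0, "ry": 0, "rz": 0, "claw": 255},
    {"x": 0, "y": 0, "z": -105, "rx": 0, "ry": 0, "rz": 0, "claw": 255},
    {"x": 0, "y": 0, "z": -140, "rx": 0, "ry": 0, "rz": 0, "claw": 255},
    {"x": 0, "y": 0, "z": -165, "rx": 0, "ry": 0, "rz": 0, "claw": 255},
    {"x": 0, "y": 0, "z": -180, "rx": 0, "ry": 0, "rz": 0, "claw": 255},
    {"x": 0, "y": 0, "z": -180, "rx": 0, "ry": 0, "rz": 0, "claw": 255}
  ]
}}

```text
time_s: 16.52
position: [0.4477, 0.2258, 0.2909]
tcp_rot: [[-0.989, 0.15, 0.003], [0.15, 0.989, 0.001], [-0.003, 0.001, -1.0]]
force: [0.4, 0.7, -2.0]
opening: 0.104
grasp_force: 29.9
```

```bash
python3 -c "
from h import *
held('h3')
goal(460.0,-238.3,290,97.9)"
```

```text
held 1177 x [25.6 38.6 44.3] y [-3.8  0.2  4.6] z [-9.9 78.7]
slope dx/dz, dy/dz [ 0.142 37.108] [-0.004  0.372]
t 16.575 move [-8.240e+01 -4.567e+02 -3.000e-01] rot [ 0.    0.01 -2.76]
```

{"op": "apply_moves", "data": {
  "rows": [
    {"x": -4, "y": -20, "z": 0, "rx": 0, "ry": 0, "rz": 0, "claw": 255},
    {"x": -11, "y": -65, "z": 0, "rx": 0, "ry": 0, "rz": -0.3, "claw": 255},
    {"x": -20, "y": -115, "z": 0, "rx": 0, "ry": 0, "rz": -0.7, "claw": 255},
    {"x": -30, "y": -168, "z": 0, "rx": 0, "ry": 0, "rz": -1.1, "claw": 255},
    {"x": -40, "y": -222, "z": 0, "rx": 0, "ry": 0, "rz": -1.5, "claw": 255},
    {"x": -50, "y": -276, "z": 0, "rx": 0, "ry": 0, "rz": -1.9, "claw": 255},
    {"x": -60, "y": -330, "z": 0, "rx": 0, "ry": 0, "rz": -2.3, "claw": 255},
    {"x": -69, "y": -380, "z": 0, "rx": 0, "ry": 0, "rz": -2.6, "claw": 255},
    {"x": -76, "y": -422, "z": 0, "rx": 0, "ry": 0, "rz": -2.76, "claw": 255},
    {"x": -81, "y": -448, "z": 0, "rx": 0, "ry": 0, "rz": -2.76, "claw": 255}
  ]
}}

```text
time_s: 17.82
position: [0.4595, -0.2313, 0.2881]
tcp_rot: [[-0.991, -0.136, -0.002], [-0.136, 0.991, 0.001], [0.002, 0.002, -1.0]]
force: [1.0, -0.5, -2.4]
opening: 0.099
grasp_force: 29.9
```

```bash
python3 -c "
from h import *
goal(460.1,-238.4,175,97.9)"
```

```text
t 17.825 move [  0.2  -7.3 113.1] rot [ 0.02 -0.02 -0.02]
```

{"op": "apply_moves", "data": {
  "rows": [
    {"x": 0.2, "y": -7.3, "z": 20, "rx": 0, "ry": 0, "rz": 0, "claw": 255},
    {"x": 0.2, "y": -7.3, "z": 50, "rx": 0, "ry": 0, "rz": 0, "claw": 255},
    {"x": 0.2, "y": -7.3, "z": 80, "rx": 0, "ry": 0, "rz": 0, "claw": 255},
    {"x": 0.2, "y": -7.3, "z": 105, "rx": 0, "ry": 0, "rz": 0, "claw": 255},
    {"x": 0.2, "y": -7.3, "z": 113, "rx": 0, "ry": 0, "rz": 0, "claw": 255},
    {"x": 0.2, "y": -7.3, "z": 113, "rx": 0, "ry": 0, "rz": 0, "claw": 255},
    {"x": 0.2, "y": -7.3, "z": 113, "rx": 0, "ry": 0, "rz": 0, "claw": 255}
  ]
}}

```text
time_s: 18.7
position: [0.4616, -0.2371, 0.1771]
tcp_rot: [[-0.99, -0.138, 0.001], [-0.138, 0.99, -0.001], [-0.001, -0.001, -1.0]]
force: [0.0, -0.3, -1.4]
opening: 0.103
grasp_force: 29.9
```

```bash
python3 -c "
from h import *
goal(460.1,-238.4,133,97.9)"
```

```text
t 18.7 move [ 1.8 -1.  44.1] rot [-0.01  0.01  0.  ]
```

{"op": "apply_moves", "data": {
  "rows": [
    {"x": 1.8, "y": -1, "z": 8, "rx": 0, "ry": 0, "rz": 0, "claw": 255},
    {"x": 1.8, "y": -1, "z": 20, "rx": 0, "ry": 0, "rz": 0, "claw": 255},
    {"x": 1.8, "y": -1, "z": 28, "rx": 0, "ry": 0, "rz": 0, "claw": 255},
    {"x": 1.8, "y": -1, "z": 34, "rx": 0, "ry": 0, "rz": 0, "claw": 255},
    {"x": 1.8, "y": -1, "z": 39, "rx": 0, "ry": 0, "rz": 0, "claw": 255},
    {"x": 1.8, "y": -1, "z": 44, "rx": 0, "ry": 0, "rz": 0, "claw": 255}
  ]
}}

```text
time_s: 19.45
position: [0.4596, -0.2381, 0.1321]
tcp_rot: [[-0.99, -0.138, 0.0], [-0.138, 0.99, -0.0], [-0.0, -0.0, -1.0]]
force: [-0.2, -0.4, -1.9]
opening: 0.105
grasp_force: 29.9
```

{"op": "apply_moves", "data": {
  "rows": [
    {"x": 0, "y": 0, "z": 5, "rx": 0, "ry": 0, "rz": 0, "claw": 255},
    {"x": 0, "y": 0, "z": 10, "rx": 0, "ry": 0, "rz": 0, "claw": 255},
    {"x": 0, "y": 0, "z": 15, "rx": 0, "ry": 0, "rz": 0, "claw": 255},
    {"x": 0, "y": 0, "z": 20, "rx": 0, "ry": 0, "rz": 0, "claw": 255},
    {"x": 0, "y": 0, "z": 24, "rx": 0, "ry": 0, "rz": 0, "claw": 255},
    {"x": 0, "y": 0, "z": 24, "rx": 0, "ry": 0, "rz": 0, "claw": 255}
  ]
}}

```text
time_s: 20.2
position: [0.4594, -0.2383, 0.11]
tcp_rot: [[-0.99, -0.138, 0.0], [-0.138, 0.99, -0.001], [-0.0, -0.001, -1.0]]
force: [-3.5, 0.9, 10.9]
opening: 0.1
grasp_force: 30.0
```

{"op": "apply_moves", "data": {
  "rows": [
    {"x": 0, "y": 0, "z": 0, "rx": 0, "ry": 0, "rz": 0, "claw": 220},
    {"x": 0, "y": 0, "z": 0, "rx": 0, "ry": 0, "rz": 0, "claw": 185},
    {"x": 0, "y": 0, "z": 0, "rx": 0, "ry": 0, "rz": 0, "claw": 170},
    {"x": 0, "y": 0, "z": 0, "rx": 0, "ry": 0, "rz": 0, "claw": 170},
    {"x": 0, "y": 0, "z": -15, "rx": 0, "ry": 0, "rz": 0, "claw": 170},
    {"x": 0, "y": 0, "z": -60, "rx": 0, "ry": 0, "rz": 0, "claw": 170},
    {"x": 0, "y": 0, "z": -115, "rx": 0, "ry": 0, "rz": 0, "claw": 170},
    {"x": 0, "y": 0, "z": -160, "rx": 0, "ry": 0, "rz": 0, "claw": 170},
    {"x": 0, "y": 0, "z": -180, "rx": 0, "ry": 0, "rz": 0, "claw": 170}
  ]
}}

```text
time_s: 21.32
position: [0.4604, -0.2386, 0.2925]
tcp_rot: [[-0.99, -0.138, 0.005], [-0.138, 0.99, -0.004], [-0.004, -0.005, -1.0]]
force: [-0.5, 0.6, -0.2]
opening: 0.332
grasp_force: 0.0
```

```bash
python3 -c "
from h import *
goal(441.4,180.4,290,81.4)"
```

```text
t 21.325 move [-39.  417.6   0.7] rot [-0.04  0.05  2.75]
```

{"op": "apply_moves", "data": {
  "rows": [
    {"x": -4, "y": 40, "z": 0, "rx": 0, "ry": 0, "rz": 0.3, "claw": 170},
    {"x": -9, "y": 95, "z": 0, "rx": 0, "ry": 0, "rz": 0.8, "claw": 170},
    {"x": -14, "y": 150, "z": 0, "rx": 0, "ry": 0, "rz": 1.3, "claw": 170},
    {"x": -19, "y": 205, "z": 0, "rx": 0, "ry": 0, "rz": 1.8, "claw": 170},
    {"x": -24, "y": 260, "z": 0, "rx": 0, "ry": 0, "rz": 2.3, "claw": 170},
    {"x": -29, "y": 315, "z": 0, "rx": 0, "ry": 0, "rz": 2.75, "claw": 170},
    {"x": -34, "y": 370, "z": 30, "rx": 0, "ry": 0, "rz": 2.75, "claw": 170},
    {"x": -39, "y": 415, "z": 70, "rx": 0, "ry": 0, "rz": 2.75, "claw": 170},
    {"x": -39, "y": 417.6, "z": 100, "rx": 0, "ry": 0, "rz": 2.75, "claw": 170},
    {"x": -39, "y": 417.6, "z": 100, "rx": 0, "ry": 0, "rz": 2.75, "claw": 170}
  ]
}}

```text
time_s: 22.58
position: [0.4388, 0.1814, 0.1874]
tcp_rot: [[-0.989, 0.148, -0.005], [0.148, 0.989, -0.001], [0.004, -0.001, -1.0]]
force: [1.4, 0.7, 0.4]
opening: 0.338
grasp_force: 0.0
```

{"op": "apply_moves", "data": {
  "rows": [
    {"x": 0, "y": 0, "z": 0, "rx": 0, "ry": 0, "rz": 0, "claw": 170},
    {"x": 0, "y": 0, "z": 0, "rx": 0, "ry": 0, "rz": 0, "claw": 170}
  ]
}}

```text
time_s: 22.82
position: [0.4418, 0.1806, 0.1899]
tcp_rot: [[-0.989, 0.15, 0.003], [0.15, 0.989, 0.0], [-0.003, 0.001, -1.0]]
force: [-0.5, 0.4, -0.3]
opening: 0.337
grasp_force: 0.0
```

```bash
python3 -c "
from h import *
goal(441.4,180.4,110,81.4)"
```

```text
t 22.825 move [ 0.6 -0.3 79.9] rot [ 0.01  0.03 -0.01]
```

{"op": "apply_moves", "data": {
  "rows": [
    {"x": 0.6, "y": 0, "z": 20, "rx": 0, "ry": 0, "rz": 0, "claw": 170},
    {"x": 0.6, "y": 0, "z": 45, "rx": 0, "ry": 0, "rz": 0, "claw": 170},
    {"x": 0.6, "y": 0, "z": 70, "rx": 0, "ry": 0, "rz": 0, "claw": 170},
    {"x": 0.6, "y": 0, "z": 80, "rx": 0, "ry": 0, "rz": 0, "claw": 170},
    {"x": 0.6, "y": 0, "z": 80, "rx": 0, "ry": 0, "rz": 0, "claw": 200},
    {"x": 0.6, "y": 0, "z": 80, "rx": 0, "ry": 0, "rz": 0, "claw": 215},
    {"x": 0.6, "y": 0, "z": 80, "rx": 0, "ry": 0, "rz": 0, "claw": 230},
    {"x": 0.6, "y": 0, "z": 80, "rx": 0, "ry": 0, "rz": 0, "claw": 245},
    {"x": 0.6, "y": 0, "z": 80, "rx": 0, "ry": 0, "rz": 0, "claw": 255},
    {"x": 0.6, "y": 0, "z": 80, "rx": 0, "ry": 0, "rz": 0, "claw": 255}
  ]
}}

```text
time_s: 24.08
position: [0.4404, 0.181, 0.109]
tcp_rot: [[-0.989, 0.149, 0.001], [0.149, 0.989, 0.0], [-0.001, 0.0, -1.0]]
force: [1.3, -1.0, 5.1]
opening: 0.099
grasp_force: 29.9
```

{"op": "apply_moves", "data": {
  "rows": [
    {"x": 0, "y": 0, "z": -8, "rx": 0, "ry": 0, "rz": 0, "claw": 255},
    {"x": 0, "y": 0, "z": -22, "rx": 0, "ry": 0, "rz": 0, "claw": 255},
    {"x": 0, "y": 0, "z": -42, "rx": 0, "ry": 0, "rz": 0, "claw": 255},
    {"x": 0, "y": 0, "z": -70, "rx": 0, "ry": 0, "rz": 0, "claw": 255},
    {"x": 0, "y": 0, "z": -105, "rx": 0, "ry": 0, "rz": 0, "claw": 255},
    {"x": 0, "y": 0, "z": -140, "rx": 0, "ry": 0, "rz": 0, "claw": 255},
    {"x": 0, "y": 0, "z": -165, "rx": 0, "ry": 0, "rz": 0, "claw": 255},
    {"x": 0, "y": 0, "z": -180, "rx": 0, "ry": 0, "rz": 0, "claw": 255},
    {"x": 0, "y": 0, "z": -180, "rx": 0, "ry": 0, "rz": 0, "claw": 255}
  ]
}}

```text
time_s: 25.2
position: [0.4402, 0.1813, 0.2899]
tcp_rot: [[-0.989, 0.149, 0.003], [0.149, 0.989, 0.001], [-0.003, 0.001, -1.0]]
force: [-1.1, 0.5, -1.2]
opening: 0.101
grasp_force: 29.9
```

```bash
python3 -c "
from h import *
held('h4')
goal(448.9,-159.2,290,97.9)"
```

```text
held 1177 x [25.6 38.4 43.6] y [-3.8  0.2  4.6] z [-10.9  75.6]
slope dx/dz, dy/dz [ 0.137 36.886] [-0.003  0.4  ]
t 25.25 move [ -59.9 -335.1   -1.2] rot [ 0.    0.01 -2.75]
```

{"op": "apply_moves", "data": {
  "rows": [
    {"x": -4, "y": -20, "z": 0, "rx": 0, "ry": 0, "rz": -0.1, "claw": 255},
    {"x": -11, "y": -60, "z": 0, "rx": 0, "ry": 0, "rz": -0.5, "claw": 255},
    {"x": -20, "y": -110, "z": 0, "rx": 0, "ry": 0, "rz": -1.0, "claw": 255},
    {"x": -29, "y": -160, "z": 0, "rx": 0, "ry": 0, "rz": -1.5, "claw": 255},
    {"x": -38, "y": -210, "z": 0, "rx": 0, "ry": 0, "rz": -2.0, "claw": 255},
    {"x": -46, "y": -255, "z": 0, "rx": 0, "ry": 0, "rz": -2.4, "claw": 255},
    {"x": -52, "y": -293, "z": 0, "rx": 0, "ry": 0, "rz": -2.75, "claw": 255},
    {"x": -57, "y": -320, "z": 0, "rx": 0, "ry": 0, "rz": -2.75, "claw": 255},
    {"x": -60, "y": -335, "z": 0, "rx": 0, "ry": 0, "rz": -2.75, "claw": 255},
    {"x": -60, "y": -335, "z": 10, "rx": 0, "ry": 0, "rz": -2.75, "claw": 255}
  ]
}}

```text
time_s: 26.5
position: [0.4496, -0.1597, 0.278]
tcp_rot: [[-0.991, -0.136, 0.001], [-0.136, 0.991, -0.0], [-0.001, -0.0, -1.0]]
force: [0.9, -0.1, -0.7]
opening: 0.1
grasp_force: 29.9
```

```bash
python3 -c "
from h import *
goal(448.8,-159.2,175,97.9)"
```

```text
t 26.5 move [  0.8   0.6 103. ] rot [-0.    0.01 -0.01]
```

{"op": "apply_moves", "data": {
  "rows": [
    {"x": 0.8, "y": 0.6, "z": 20, "rx": 0, "ry": 0, "rz": 0, "claw": 255},
    {"x": 0.8, "y": 0.6, "z": 50, "rx": 0, "ry": 0, "rz": 0, "claw": 255},
    {"x": 0.8, "y": 0.6, "z": 80, "rx": 0, "ry": 0, "rz": 0, "claw": 255},
    {"x": 0.8, "y": 0.6, "z": 98, "rx": 0, "ry": 0, "rz": 0, "claw": 255},
    {"x": 0.8, "y": 0.6, "z": 103, "rx": 0, "ry": 0, "rz": 0, "claw": 255},
    {"x": 0.8, "y": 0.6, "z": 103, "rx": 0, "ry": 0, "rz": 0, "claw": 255},
    {"x": 0.8, "y": 0.6, "z": 103, "rx": 0, "ry": 0, "rz": 0, "claw": 255}
  ]
}}

```text
time_s: 27.38
position: [0.4489, -0.1586, 0.176]
tcp_rot: [[-0.99, -0.138, 0.001], [-0.138, 0.99, -0.001], [-0.001, -0.001, -1.0]]
force: [-0.4, -0.3, -1.2]
opening: 0.101
grasp_force: 29.9
```

```bash
python3 -c "
from h import *
goal(448.8,-159.2,133,97.9)"
```

```text
t 27.375 move [ 0.3 -0.6 43. ] rot [-0.01  0.01  0.01]
```

{"op": "apply_moves", "data": {
  "rows": [
    {"x": 0.3, "y": -0.6, "z": 8, "rx": 0, "ry": 0, "rz": 0, "claw": 255},
    {"x": 0.3, "y": -0.6, "z": 20, "rx": 0, "ry": 0, "rz": 0, "claw": 255},
    {"x": 0.3, "y": -0.6, "z": 28, "rx": 0, "ry": 0, "rz": 0, "claw": 255},
    {"x": 0.3, "y": -0.6, "z": 34, "rx": 0, "ry": 0, "rz": 0, "claw": 255},
    {"x": 0.3, "y": -0.6, "z": 39, "rx": 0, "ry": 0, "rz": 0, "claw": 255},
    {"x": 0.3, "y": -0.6, "z": 44, "rx": 0, "ry": 0, "rz": 0, "claw": 255}
  ]
}}

```text
time_s: 28.12
position: [0.4483, -0.1594, 0.131]
tcp_rot: [[-0.99, -0.138, 0.0], [-0.138, 0.99, -0.0], [-0.0, -0.0, -1.0]]
force: [0.7, -0.3, -1.4]
opening: 0.102
grasp_force: 29.9
```

{"op": "apply_moves", "data": {
  "rows": [
    {"x": 0, "y": 0, "z": 5, "rx": 0, "ry": 0, "rz": 0, "claw": 255},
    {"x": 0, "y": 0, "z": 10, "rx": 0, "ry": 0, "rz": 0, "claw": 255},
    {"x": 0, "y": 0, "z": 15, "rx": 0, "ry": 0, "rz": 0, "claw": 255},
    {"x": 0, "y": 0, "z": 19, "rx": 0, "ry": 0, "rz": 0, "claw": 255},
    {"x": 0, "y": 0, "z": 23, "rx": 0, "ry": 0, "rz": 0, "claw": 255},
    {"x": 0, "y": 0, "z": 23, "rx": 0, "ry": 0, "rz": 0, "claw": 255}
  ]
}}

```text
time_s: 28.88
position: [0.4482, -0.1596, 0.1089]
tcp_rot: [[-0.99, -0.138, 0.0], [-0.138, 0.99, -0.001], [-0.0, -0.001, -1.0]]
force: [-1.7, -0.9, 4.7]
opening: 0.099
grasp_force: 30.0
```

{"op": "apply_moves", "data": {
  "rows": [
    {"x": 0, "y": 0, "z": 0, "rx": 0, "ry": 0, "rz": 0, "claw": 220},
    {"x": 0, "y": 0, "z": 0, "rx": 0, "ry": 0, "rz": 0, "claw": 185},
    {"x": 0, "y": 0, "z": 0, "rx": 0, "ry": 0, "rz": 0, "claw": 170},
    {"x": 0, "y": 0, "z": 0, "rx": 0, "ry": 0, "rz": 0, "claw": 170},
    {"x": 0, "y": 0, "z": -15, "rx": 0, "ry": 0, "rz": 0, "claw": 170},
    {"x": 0, "y": 0, "z": -60, "rx": 0, "ry": 0, "rz": 0, "claw": 170},
    {"x": 0, "y": 0, "z": -115, "rx": 0, "ry": 0, "rz": 0, "claw": 170},
    {"x": 0, "y": 0, "z": -160, "rx": 0, "ry": 0, "rz": 0, "claw": 120},
    {"x": 0, "y": 0, "z": -215, "rx": 0, "ry": 0, "rz": 0, "claw": 120}
  ]
}}

```text
time_s: 30.0
position: [0.4475, -0.1588, 0.3244]
tcp_rot: [[-0.99, -0.138, -0.001], [-0.138, 0.99, 0.001], [0.001, 0.001, -1.0]]
force: [0.3, 0.1, 0.2]
opening: 0.471
grasp_force: 0.0
```

Run:
```python
from h import *
s=snap('scene','sc2');P=cloud(s);z=P[...,2]
a,b=s['im'][130:330,170:370,::-1],None
cv2.imwrite('pics/c2.png',cv2.resize(a,(600,600),interpolation=3))
m=((z>.005)&(z<.035)&(P[...,0]>.6)&(P[...,0]<.8)&(abs(P[...,1])<.25)).astype(np.uint8)
n,l,sx,c=cv2.connectedComponentsWithStats(m)
for i in range(1,n):
    if sx[i,4]>60:
        r=cv2.minAreaRect(P[l==i][:,:2].astype(np.float32)*1000);print(sx[i],r)
```

```text
[274 151  21  18 127] ((757.3614501953125, 220.7779083251953), (87.71233367919922, 59.324951171875), 6.316801071166992)
[264 173  59  63 280] ((681.7915649414062, 29.622329711914062), (20.98989486694336, 322.5909423828125), 6.867207050323486)
[274 212  59  49 622] ((656.6128540039062, -97.76221466064453), (112.67914581298828, 200.9633331298828), 0.09490551799535751)
```

View pics/c2.png

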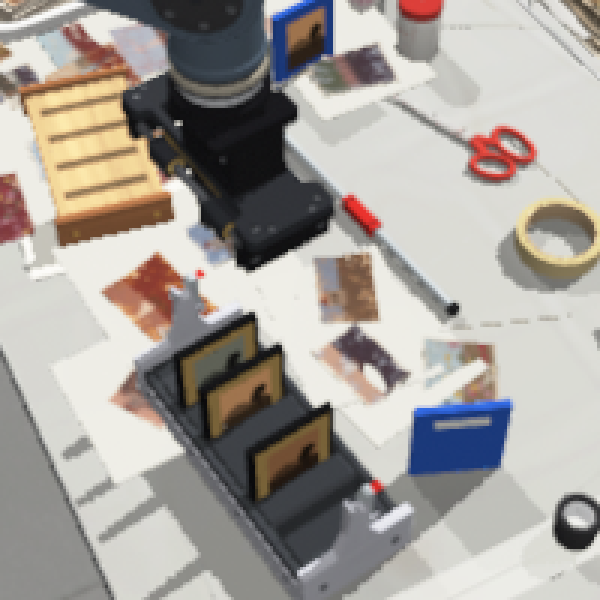

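All three plates stand in slots 3, 2 and 1. The rod's grip is at (362,215) in the crop and has hardly moved. I look at it from above.

```bash
python3 -c "
from h import *
goal(761,40,325,97.9); print(read_state()['joint_positions'])"
```

```text
t 30.05 move [-334.6  156.3    9. ] rot [-0.09  0.1   0.01]
[-3.30293167e+01  1.26650576e+01  9.63463350e+01 -5.91110318e-03
  7.01931304e+01 -1.30974631e+02]
```

{"op": "apply_moves", "data": {
  "rows": [
    {"x": -35, "y": 16, "z": 0, "rx": 0, "ry": 0, "rz": 0, "claw": 120},
    {"x": -80, "y": 37, "z": 0, "rx": 0, "ry": 0, "rz": 0, "claw": 120},
    {"x": -130, "y": 60, "z": 0, "rx": 0, "ry": 0, "rz": 0, "claw": 120},
    {"x": -180, "y": 84, "z": 0, "rx": 0, "ry": 0, "rz": 0, "claw": 120},
    {"x": -230, "y": 107, "z": 0, "rx": 0, "ry": 0, "rz": 0, "claw": 120},
    {"x": -280, "y": 130, "z": 0, "rx": 0, "ry": 0, "rz": 0, "claw": 120},
    {"x": -315, "y": 147, "z": 0, "rx": 0, "ry": 0, "rz": 0, "claw": 120},
    {"x": -335, "y": 156, "z": 0, "rx": 0, "ry": 0, "rz": 0, "claw": 120},
    {"x": -335, "y": 156, "z": 0, "rx": 0, "ry": 0, "rz": 0, "claw": 120},
    {"x": -335, "y": 156, "z": 0, "rx": 0, "ry": 0, "rz": 0, "claw": 120}
  ]
}}

```text
time_s: 31.3
position: [0.7577, 0.0409, 0.3227]
tcp_rot: [[-0.99, -0.138, -0.002], [-0.138, 0.991, -0.0], [0.002, -0.0, -1.0]]
force: [-0.0, 0.3, -0.4]
opening: 0.532
grasp_force: 0.0
```

```bash
cat > rod.py <<'E'
from h import *
import sys
st=read_state();print(st['position'],abs(st['qvel']).max())
s=snap('wrist',sys.argv[1]);P=cloud(s);z=P[...,2]
im=s['im'].astype(int);red=(im[...,0]>130)&(im[...,1]<80)&(im[...,2]<80)
red[235:]=0; red&=(z<.04)
n,l,sx,c=cv2.connectedComponentsWithStats(red.astype(np.uint8))
for i in range(1,n):
    if sx[i,4]>80:
        r=cv2.minAreaRect(P[l==i][:,:2].astype(np.float32)*1000);print('red',sx[i],r,np.median(z[l==i]))
m=((z>.006)&(z<.035)&(np.hypot(P[...,0]-.682,P[...,1]-.03)<.19)).astype(np.uint8);m[235:]=0
n,l,sx,c=cv2.connectedComponentsWithStats(m)
for i in range(1,n):
    if sx[i,4]>150:
        r=cv2.minAreaRect(P[l==i][:,:2].astype(np.float32)*1000);print(sx[i],r)
E
python3 rod.py w5
```

```text
[0.75770422 0.04094794 0.32267885] 0.94563159750286
red [255 127  39  11 345] ((683.0286865234375, 34.93993377685547), (13.335155487060547, 54.23720169067383), 9.926033020019531) 0.016974745218886755
[298   0  52  41 809] ((530.7562255859375, 81.5235366821289), (46.11712646484375, 69.10747528076172), 4.5891947746276855)
[193   2  76  49 808] ((553.9691162109375, -44.469234466552734), (101.57237243652344, 43.32463455200195), 82.00035858154297)
[ 139   13  121  113 5201] ((623.7496948242188, -76.07479095458984), (152.98492431640625, 140.75762939453125), 81.81314849853516)
[353  33  33  36 373] ((558.8792724609375, 150.18190002441406), (43.01987075805664, 40.03125762939453), 1.1152009963989258)
[ 161  126  229   14 1857] ((683.8314208984375, 35.976219177246094), (15.6919584274292, 327.4326171875), 8.465458869934082)
[168 205  41  30 475] ((826.5098266601562, -72.76155853271484), (71.06102752685547, 17.945322036743164), 57.56943893432617)
```

View pics/w5.png

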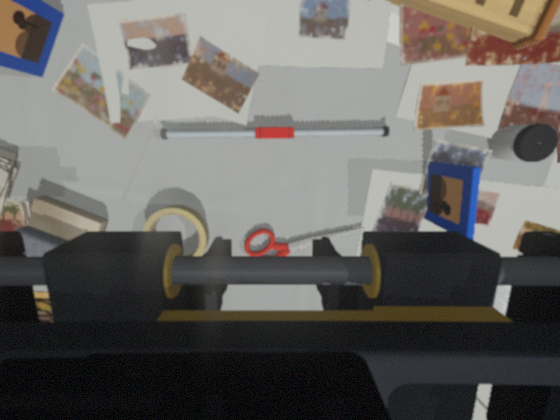

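The rod lies clear at (683.5, 35.5) mm, axis 98.5°, with its grip at pixel (274,132). I turn the hand 90° to close across the grip.

```bash
python3 -c "
from h import *
goal(683.5,35.5,130,8.5)"
```

```text
t 31.35 move [ 73.9   5.1 193.2] rot [-1.00e-02 -1.00e-02  1.49e+01]
```

{"op": "apply_moves", "data": {
  "rows": [
    {"x": 10, "y": 1, "z": 10, "rx": 0, "ry": 0, "rz": 1.2, "claw": 120},
    {"x": 20, "y": 2, "z": 30, "rx": 0, "ry": 0, "rz": 2.8, "claw": 120},
    {"x": 30, "y": 3, "z": 50, "rx": 0, "ry": 0, "rz": 4.5, "claw": 120},
    {"x": 40, "y": 4, "z": 70, "rx": 0, "ry": 0, "rz": 6.2, "claw": 120},
    {"x": 50, "y": 5, "z": 90, "rx": 0, "ry": 0, "rz": 7.9, "claw": 120},
    {"x": 60, "y": 5, "z": 110, "rx": 0, "ry": 0, "rz": 9.6, "claw": 120},
    {"x": 70, "y": 5, "z": 130, "rx": 0, "ry": 0, "rz": 11.3, "claw": 120},
    {"x": 74, "y": 5, "z": 150, "rx": 0, "ry": 0, "rz": 13, "claw": 120},
    {"x": 74, "y": 5, "z": 175, "rx": 0, "ry": 0, "rz": 14.9, "claw": 120},
    {"x": 74, "y": 5, "z": 190, "rx": 0, "ry": 0, "rz": 14.9, "claw": 120}
  ]
}}

```text
time_s: 32.6
position: [0.6834, 0.0354, 0.1328]
tcp_rot: [[-0.149, 0.989, -0.001], [0.989, 0.149, -0.0], [0.0, -0.001, -1.0]]
force: [0.6, 0.4, -0.3]
opening: 0.525
grasp_force: 0.0
```

{"op": "apply_moves", "data": {
  "rows": [
    {"x": 0, "y": 0, "z": 0, "rx": 0, "ry": 0, "rz": 0, "claw": 120},
    {"x": 0, "y": 0, "z": 0, "rx": 0, "ry": 0, "rz": 0, "claw": 120},
    {"x": 0, "y": 0, "z": 0, "rx": 0, "ry": 0, "rz": 0, "claw": 120}
  ]
}}

```text
time_s: 32.98
position: [0.6853, 0.0361, 0.1346]
tcp_rot: [[-0.149, 0.989, 0.002], [0.989, 0.149, -0.0], [-0.001, 0.002, -1.0]]
force: [0.8, -0.3, 0.4]
opening: 0.529
grasp_force: 0.0
```

```bash
python3 rod.py w6; python3 -c "
from h import *
goal(683.5,35.5,28.5,8.5)"
```

```text
[0.68533778 0.03606604 0.13460146] 0.2387878726297978
red [262 184  16  51 790] ((683.0116577148438, 40.432411193847656), (13.434793472290039, 45.16389465332031), 8.528302192687988) 0.016801988326616057
red [ 433  188   91   47 1281] ((872.3171997070312, 64.79854583740234), (81.08396911621094, 41.85641098022461), 2.182464599609375) 0.009519837009732857
[ 260    3   20  232 3178] ((673.3544921875, 107.64057159423828), (15.818892478942871, 180.9726104736328), 8.434311866760254)
[ 106   24   59   52 1025] ((557.521240234375, 151.95822143554688), (46.23734664916992, 35.24357604980469), 5.343987464904785)
[ 428   89   54  146 2294] ((844.6634521484375, 102.24378967285156), (40.642513275146484, 123.4066162109375), 5.998444557189941)
[ 67  94  59  41 898] ((527.5079956054688, 97.67882537841797), (48.320770263671875, 30.889076232910156), 5.599855422973633)
[  68  129   61   48 1034] ((529.24853515625, 66.93302154541016), (49.8603515625, 40.36967086791992), 5.448331832885742)
[ 56 205  16  30 188] ((501.02886962890625, 1.054586410522461), (13.1361083984375, 27.446617126464844), 6.79185152053833)
[108 219  37  12 219] ((555.0249633789062, 4.434544563293457), (32.90111541748047, 10.470203399658203), 8.004918098449707)
t 33.025 move [ -0.3  -2.  105.9] rot [0.02 0.   0.01]
```

{"op": "apply_moves", "data": {
  "rows": [
    {"x": 0, "y": -2, "z": 25, "rx": 0, "ry": 0, "rz": 0, "claw": 130},
    {"x": 0, "y": -2, "z": 55, "rx": 0, "ry": 0, "rz": 0, "claw": 150},
    {"x": 0, "y": -2, "z": 80, "rx": 0, "ry": 0, "rz": 0, "claw": 160},
    {"x": 0, "y": -2, "z": 97, "rx": 0, "ry": 0, "rz": 0, "claw": 160},
    {"x": 0, "y": -2, "z": 105, "rx": 0, "ry": 0, "rz": 0, "claw": 160},
    {"x": 0, "y": -2, "z": 105, "rx": 0, "ry": 0, "rz": 0, "claw": 160}
  ]
}}

```text
time_s: 33.78
position: [0.6827, 0.0358, 0.0283]
tcp_rot: [[-0.148, 0.989, -0.0], [0.989, 0.148, 0.0], [0.0, -0.0, -1.0]]
force: [-0.0, -0.1, 0.6]
opening: 0.373
grasp_force: 0.0
```

{"op": "apply_moves", "data": {
  "rows": [
    {"x": 0, "y": 0, "z": 0, "rx": 0, "ry": 0, "rz": 0, "claw": 185},
    {"x": 0, "y": 0, "z": 0, "rx": 0, "ry": 0, "rz": 0, "claw": 200},
    {"x": 0, "y": 0, "z": 0, "rx": 0, "ry": 0, "rz": 0, "claw": 215},
    {"x": 0, "y": 0, "z": 0, "rx": 0, "ry": 0, "rz": 0, "claw": 235},
    {"x": 0, "y": 0, "z": 0, "rx": 0, "ry": 0, "rz": 0, "claw": 255},
    {"x": 0, "y": 0, "z": 0, "rx": 0, "ry": 0, "rz": 0, "claw": 255},
    {"x": 0, "y": 0, "z": 0, "rx": 0, "ry": 0, "rz": 0, "claw": 255}
  ]
}}

```text
time_s: 34.65
position: [0.6834, 0.0358, 0.0291]
tcp_rot: [[-0.148, 0.989, 0.002], [0.989, 0.148, -0.0], [-0.0, 0.002, -1.0]]
force: [1.3, 0.8, 5.9]
opening: 0.18
grasp_force: 30.0
```

{"op": "apply_moves", "data": {
  "rows": [
    {"x": 0, "y": 0, "z": -15, "rx": 0, "ry": 0, "rz": 0, "claw": 255},
    {"x": 0, "y": 0, "z": -45, "rx": 0, "ry": 0, "rz": 0, "claw": 255},
    {"x": 0, "y": 0, "z": -85, "rx": 0, "ry": 0, "rz": 0, "claw": 255},
    {"x": 0, "y": 0, "z": -130, "rx": 0, "ry": 0, "rz": 0, "claw": 255},
    {"x": 0, "y": 0, "z": -170, "rx": 0, "ry": 0, "rz": 0, "claw": 255},
    {"x": 0, "y": 0, "z": -200, "rx": 0, "ry": 0, "rz": 0, "claw": 255},
    {"x": 0, "y": 0, "z": -210, "rx": 0, "ry": 0, "rz": 0, "claw": 255},
    {"x": 0, "y": 0, "z": -210, "rx": 0, "ry": 0, "rz": 0, "claw": 255},
    {"x": 0, "y": 0, "z": -210, "rx": 0, "ry": 0, "rz": 0, "claw": 255}
  ]
}}

```text
time_s: 35.78
position: [0.6813, 0.0359, 0.2363]
tcp_rot: [[-0.148, 0.989, -0.004], [0.989, 0.148, 0.0], [0.001, -0.004, -1.0]]
force: [0.4, 1.5, -1.3]
opening: 0.182
grasp_force: 30.0
```

```bash
cat > inhand.py <<'E'
from h import *
st=read_state(); s=snap('wrist','ih'); P=cloud(s)
T=1000*(P-st['position'])@np.array(st['tcp_rot'])
m=(T[...,0]>40)&(T[...,0]<150)&(abs(T[...,1])<12)&(T[...,2]>0)&(T[...,2]<40)
q=T[m]; print(m.sum(),'end x',T[(abs(T[...,1])<12)&(T[...,2]>0)&(T[...,2]<40)][:,0].max())
px=np.polyfit(q[:,0],q[:,1],1);pz=np.polyfit(q[:,0],q[:,2],1)
print('y at x=0, deg',px[1],np.degrees(np.arctan(px[0])),' top z at 0,140',pz[1],np.polyval(pz,140))
E
python3 inhand.py; python3 -c "
from h import *
goal(455.3,-198.7,240,7.9)"
```

```text
3825 end x 126.57502460426286
y at x=0, deg -0.11972750763537307 -0.0331244953268658  top z at 0,140 16.28900824073842 16.30486744475021
t 35.825 move [-198.6 -258.4   -3. ] rot [-0.04 -0.01  0.1 ]
```

{"op": "apply_moves", "data": {
  "rows": [
    {"x": -10, "y": -13, "z": 0, "rx": 0, "ry": 0, "rz": 0, "claw": 255},
    {"x": -32, "y": -42, "z": 0, "rx": 0, "ry": 0, "rz": 0, "claw": 255},
    {"x": -60, "y": -78, "z": 0, "rx": 0, "ry": 0, "rz": 0.1, "claw": 255},
    {"x": -90, "y": -117, "z": 0, "rx": 0, "ry": 0, "rz": 0.1, "claw": 255},
    {"x": -120, "y": -156, "z": 0, "rx": 0, "ry": 0, "rz": 0.1, "claw": 255},
    {"x": -148, "y": -193, "z": 0, "rx": 0, "ry": 0, "rz": 0.1, "claw": 255},
    {"x": -173, "y": -225, "z": 0, "rx": 0, "ry": 0, "rz": 0.1, "claw": 255},
    {"x": -190, "y": -247, "z": 0, "rx": 0, "ry": 0, "rz": 0.1, "claw": 255},
    {"x": -198.6, "y": -258, "z": 0, "rx": 0, "ry": 0, "rz": 0.1, "claw": 255},
    {"x": -198.6, "y": -258, "z": 0, "rx": 0, "ry": 0, "rz": 0.1, "claw": 255}
  ]
}}

```text
time_s: 37.08
position: [0.4562, -0.1992, 0.2383]
tcp_rot: [[-0.136, 0.991, -0.0], [0.991, 0.136, 0.0], [0.0, -0.0, -1.0]]
force: [0.6, 0.3, -0.9]
opening: 0.18
grasp_force: 30.0
```

{"op": "apply_moves", "data": {
  "rows": [
    {"x": 0, "y": 0, "z": 25, "rx": 0, "ry": 0, "rz": 0, "claw": 255},
    {"x": 0, "y": 0, "z": 45, "rx": 0, "ry": 0, "rz": 0, "claw": 255},
    {"x": 0, "y": 0, "z": 55, "rx": 0, "ry": 0, "rz": 0, "claw": 255},
    {"x": 0, "y": 0, "z": 55, "rx": 0, "ry": 0, "rz": 0, "claw": 255},
    {"x": 0, "y": 0, "z": 55, "rx": 0, "ry": 0, "rz": 0, "claw": 255}
  ]
}}

```text
time_s: 37.7
position: [0.4575, -0.1988, 0.1839]
tcp_rot: [[-0.138, 0.99, 0.001], [0.99, 0.138, -0.001], [-0.001, 0.001, -1.0]]
force: [-0.4, 0.0, -1.7]
opening: 0.178
grasp_force: 30.0
```

Run:
```python
from h import *
goal(455.3,-198.7,165,7.9)
s=snap('wrist','w7')
a=s['im'][:300,120:420,::-1]
cv2.imwrite('pics/w7.png',cv2.resize(a,(600,600),interpolation=3))
```

```text
t 37.7 move [ 0.4 -2.2 18.9] rot [0.01 0.01 0.01]
```

View pics/w7.png

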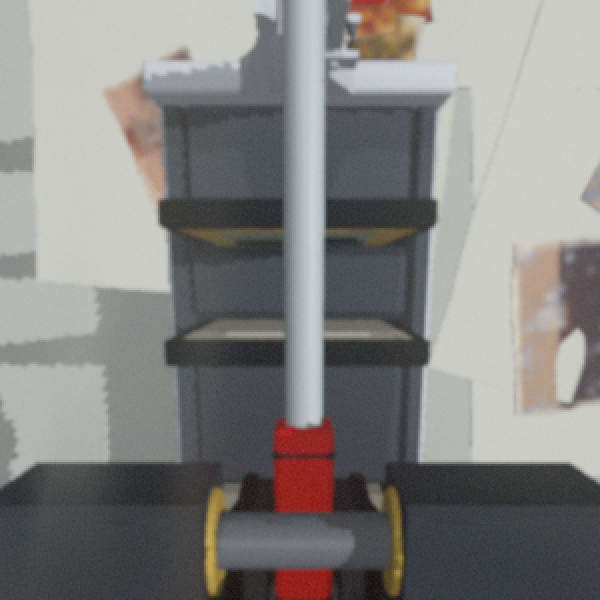

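The rod lies along the carrier, about 2 mm too far right of the plates' middle (column 305 against 298). This agrees with the computed −2.2 mm correction.

{"op": "apply_moves", "data": {
  "rows": [
    {"x": 0.4, "y": -2, "z": 4, "rx": 0, "ry": 0, "rz": 0, "claw": 255},
    {"x": 0.4, "y": -2.2, "z": 8, "rx": 0, "ry": 0, "rz": 0, "claw": 255},
    {"x": 0.4, "y": -2.2, "z": 10, "rx": 0, "ry": 0, "rz": 0, "claw": 255},
    {"x": 0.4, "y": -2.2, "z": 10, "rx": 0, "ry": 0, "rz": 0, "claw": 255}
  ]
}}

```text
time_s: 38.25
position: [0.4545, -0.1987, 0.1732]
tcp_rot: [[-0.138, 0.99, -0.0], [0.99, 0.138, 0.0], [0.0, -0.0, -1.0]]
force: [1.0, 0.6, -0.8]
opening: 0.184
grasp_force: 30.0
```

Run:
```python
from h import *
goal(455.3,-198.7,147,7.9)
s=snap('side','s7'); 
c=proj(s,[[.4361,-.06,.126],[.4745,-.3374,.126]]);print(c)
o=[]
for u,v in c.astype(int): o.append(cv2.resize(s['im'][v-30:v+30,u-30:u+30,::-1],(400,400),interpolation=3))
cv2.imwrite('pics/c7.png',np.hstack(o))
```

```text
t 38.25 move [-0.1  0.8 26.2] rot [-0. -0.  0.]
[[225.4071145  211.96460502]
 [243.26635838 278.2084885 ]]
```

View pics/c7.png

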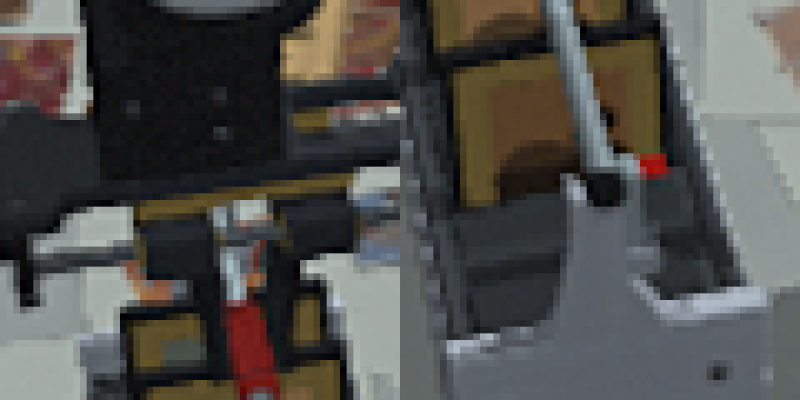

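The collar sits between the −x tine and the red-tipped jaw, just above the fork. I press it in.

{"op": "apply_moves", "data": {
  "rows": [
    {"x": 0, "y": 0.6, "z": 4, "rx": 0, "ry": 0, "rz": 0, "claw": 255},
    {"x": 0, "y": 0.6, "z": 8, "rx": 0, "ry": 0, "rz": 0, "claw": 255},
    {"x": 0, "y": 0.6, "z": 11, "rx": 0, "ry": 0, "rz": 0, "claw": 255},
    {"x": 0, "y": 0.6, "z": 14, "rx": 0, "ry": 0, "rz": 0, "claw": 255},
    {"x": 0, "y": 0.6, "z": 16, "rx": 0, "ry": 0, "rz": 0, "claw": 255}
  ]
}}

```text
time_s: 38.92
position: [0.4533, -0.1985, 0.1576]
tcp_rot: [[-0.139, 0.99, -0.005], [0.99, 0.139, 0.0], [0.001, -0.004, -1.0]]
force: [-6.9, -2.0, 7.8]
opening: 0.18
grasp_force: 30.0
```

{"op": "apply_moves", "data": {
  "rows": [
    {"x": 0, "y": 0, "z": 2, "rx": 0, "ry": 0, "rz": 0, "claw": 255},
    {"x": 0, "y": 0, "z": 4, "rx": 0, "ry": 0, "rz": 0, "claw": 255},
    {"x": 0, "y": 0, "z": 6, "rx": 0, "ry": 0, "rz": 0, "claw": 255},
    {"x": 0, "y": 0, "z": 8, "rx": 0, "ry": 0, "rz": 0, "claw": 255},
    {"x": 0, "y": 0, "z": 9, "rx": 0, "ry": 0, "rz": 0, "claw": 255}
  ]
}}

```text
time_s: 39.55
position: [0.4552, -0.1982, 0.1488]
tcp_rot: [[-0.137, 0.991, 0.0], [0.991, 0.137, 0.0], [0.0, 0.0, -1.0]]
force: [-1.3, 0.5, 1.4]
opening: 0.18
grasp_force: 30.0
```

{"op": "apply_moves", "data": {
  "rows": [
    {"x": 0, "y": 0, "z": 1, "rx": 0, "ry": 0, "rz": 0, "claw": 255},
    {"x": 0, "y": 0, "z": 2, "rx": 0, "ry": 0, "rz": 0, "claw": 255},
    {"x": 0, "y": 0, "z": 3, "rx": 0, "ry": 0, "rz": 0, "claw": 255},
    {"x": 0, "y": 0, "z": 3, "rx": 0, "ry": 0, "rz": 0, "claw": 255}
  ]
}}

```text
time_s: 40.05
position: [0.4557, -0.1986, 0.1468]
tcp_rot: [[-0.138, 0.99, 0.001], [0.99, 0.138, -0.001], [-0.001, 0.001, -1.0]]
force: [-2.2, 3.3, 13.6]
opening: 0.185
grasp_force: 30.0
```

It has bottomed with 14 N. I release and check.

{"op": "apply_moves", "data": {
  "rows": [
    {"x": 0, "y": 0, "z": 1.5, "rx": 0, "ry": 0, "rz": 0, "claw": 255},
    {"x": 0, "y": 0, "z": 1, "rx": 0, "ry": 0, "rz": 0, "claw": 190},
    {"x": 0, "y": 0, "z": 1, "rx": 0, "ry": 0, "rz": 0, "claw": 150},
    {"x": 0, "y": 0, "z": 0, "rx": 0, "ry": 0, "rz": 0, "claw": 130},
    {"x": 0, "y": 0, "z": 0, "rx": 0, "ry": 0, "rz": 0, "claw": 130},
    {"x": 0, "y": 0, "z": -15, "rx": 0, "ry": 0, "rz": 0, "claw": 130},
    {"x": 0, "y": 0, "z": -55, "rx": 0, "ry": 0, "rz": 0, "claw": 130},
    {"x": 0, "y": 0, "z": -110, "rx": 0, "ry": 0, "rz": 0, "claw": 130},
    {"x": 0, "y": 0, "z": -165, "rx": 0, "ry": 0, "rz": 0, "claw": 130},
    {"x": 0, "y": 0, "z": -210, "rx": 0, "ry": 0, "rz": 0, "claw": 130}
  ]
}}

```text
time_s: 41.3
position: [0.4553, -0.1987, 0.3575]
tcp_rot: [[-0.138, 0.99, 0.001], [0.99, 0.138, -0.001], [-0.001, 0.001, -1.0]]
force: [0.8, -0.3, -0.9]
opening: 0.492
grasp_force: 0.0
```

{"op": "apply_moves", "data": {
  "rows": [
    {"x": -40, "y": 30, "z": 0, "rx": 0, "ry": 0, "rz": 0, "claw": 130},
    {"x": -80, "y": 60, "z": 0, "rx": 0, "ry": 0, "rz": 0, "claw": 130},
    {"x": -80, "y": 110, "z": 0, "rx": 0, "ry": 0, "rz": 0, "claw": 130},
    {"x": -80, "y": 160, "z": 0, "rx": 0, "ry": 0, "rz": 0, "claw": 130},
    {"x": -80, "y": 160, "z": 0, "rx": 0, "ry": 0, "rz": 0, "claw": 130}
  ]
}}

```text
time_s: 41.92
position: [0.6271, -0.2551, 0.3534]
tcp_rot: [[-0.14, 0.99, -0.001], [0.99, 0.14, 0.001], [0.001, -0.0, -1.0]]
force: [-0.2, 0.9, 0.3]
opening: 0.488
grasp_force: 0.0
```

Run:
```python
from h import *
s=snap('side','s8'); P=cloud(s)*1000
a=np.radians(7.9);X=np.array([np.cos(a),np.sin(a)]);Y=np.array([-np.sin(a),np.cos(a)])
q=P[...,:2]-[455.3,-198.7];x=q@X;y=q@Y;z=P[...,2]
for lo,hi in((-130,-60),(45,80),(92,130)):
    m=(abs(x)<12)&(y>lo)&(y<hi)&(z>119)&(z<160)
    print(lo,m.sum(),np.median(z[m]).round(1),z[m].max().round(1),np.median(x[m]).round(1))
c=[(226,209),(243,278)]
o=[cv2.resize(s['im'][v-30:v+30,u-30:u+30,::-1],(400,400),interpolation=3) for u,v in c]
cv2.imwrite('pics/c8.png',np.hstack(o))
```

```text
-130 77 131.3 134.8 -0.1
45 27 132.0 134.9 -0.3
92 28 130.7 134.8 -0.2
```

View pics/c8.png

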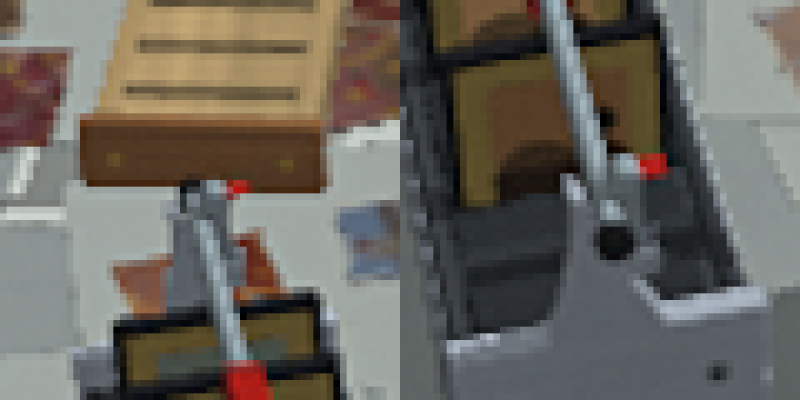

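Both ends of the rod read level, with its top at about 131 mm (home). Both collars lie outside the posts and the jaws are back at rest.

```bash
python3 -c "
from rig import *
print(hand_in())"
```

```text
the job is handed in; nothing more can be done
None
```

The job is done and handed in at about 42 s: all three plates are fully down in foam slots of their own (slots 1, 2 and 3), and the rod reads level and fully home at both clips; the jaws look shut in the picture (rod seating measured, jaw angles not read).

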